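# Make up two drive repair kits

## Robot

A 7-joint arm with a two-finger parallel gripper is mounted at the origin on a cart in front of the work surface, level with it; the furniture and walls round the work are solid. World frame = base frame: x ahead of the robot, y to its left, z up, the work surface at z = 0. Lengths are in m, angles in rad, forces in N, time in s.
With the tool pointing down it reaches from about 0.35 to 0.9 m from the base axis. Payload 19.9 kg.
Tool frame: the origin (TCP) lies midway between the tips of the shut fingers; the grasp point (between the pads) lies 19 mm behind it (r.grip_depth is the distance from the TCP to the grasp point, in m); z points along the fingers, y is the line along which they close (so a half turn about z gives the same grasp; the last joint's range is limited). The gripper opens to 85 mm and grips with 20 to 120 N. Pads are 22 mm wide; open, the fingers measure 114 mm over their backs; the gripper's body (76 mm by 85 mm) begins 54 mm behind the grasp point. The pads swing forward as they close: fully open they stand 13 mm farther back than shut.
Start: joints at [1.204, 0.417, -0.01, 1.614, 0.005, 1.111, -0.053], TCP at [0.2, -0.592, 0.194] pointing down, gripper open.
Joint ranges: [-2.81, 2.81], [-0.39, 2.02], [-1.27, 1.25], [0.06, 2.57], [-1.19, 4.33], [0.19, 2], [-2.82, 2.82]. Speed limits (rad/s): [1.89, 1.89, 2.39, 2.39, 3.01, 3.01, 3.01].

## Interface

Orientations are given as a rotation vector (axis times angle).
In Python, from workcell import r gives the robot as it stands.
- The arm moves only by the shell command python3 -m handwheel 'ROWS' [FORCE]. ROWS is JSON, a list of rows, each a list of 3 entries, a list of its own where there are three numbers: the turn, a rotation vector about the tool's x, y, z in rad, then the shift along the tool's x, y, z in cm, then the finger opening in cm, from 0 to 8.54. In form: [[[wx, wy, wz], [x, y, z], claw], ...]. A call has 1 to 8 rows; each row shifts and turns the commanded pose from where the row before left it, along the tool's axes as they then stand; what a row does not reach is not made up. A row lasts 1/8 s, in which the tool goes at most 62.5 mm and 10.7 degrees, less where a joint would pass 70% of its speed; a pose out of reach is approached as far as the arm can. A call is refused whole if a number of a shift passes 6.25 or a number of a turn 0.188, either way. A call with a gripper value outside its range is refused whole. The fingers move at their own pace and stop on an object; FORCE is the grip in N (left out, the last holds). Time passes only in rows, so rows that do not move let the fingers close. It gives the time, the measured TCP pose, the force, the opening and the grip force at its end, in the units of the state.
- r.read_state(): the state, without advancing time (a new reading comes with each control period).
- r.get_image(name): name is "side" or "top" or "wrist"; returns the picture (420x560x3 uint8, red, green, blue); there is no depth.
- r.calibration(name): a dict with "K" (3x3 intrinsics, pixels), "eye" and "orientation" of the camera in the world. Camera axes: x right, y down, z forward; pixel columns grow to the right and rows downward; lengths in m; the calibration is good to about 2 mm. A picture is of the moment at which its call begins: read the wrist's pose just before it. calibration takes no time and is no camera call; for the wrist camera it gives the pose at the moment of the call.
- r.close_job(): hands the job in; it is judged then, once.
The state is a dict: "clock": time; "q": joint angles; "joint_velocities": joint speeds; "joint_torque": joint torques, N m; "position": TCP position; "orientation": TCP orientation; "ft_force": force on the tool from outside, world axes, zero at the start; "ft_torque": the same for the moment, N m; "finger_gap": finger opening in m; "grip_force": force on a finger pad.
Only numpy, scipy, OpenCV 4.12 (cv2) and the standard library are available. Lean on these libraries where they do the work, as an engineer would, in place of code of your own. Each camera call takes 0.05 s, during which the arm holds its last target. There are 200 camera calls.

## Task

Make up two repair kits from the stock lying in the middle of the bench: the head-swap kit in the green tray gets the clear dish with the spare heads, the blue head comb and the steel voice-coil magnet; the platter kit in the yellow tray gets the scalloped aluminium clamp disc and the black drive adapter. Lay each thing flat in a bay of its own, right side up as it lies now (any bay of the right tray will do), and keep the dish level so that the heads do not spill. The black rubber ring, the plain steel lid and the little white cup are not wanted: leave them where they are.

Things in the scene. Friction and masses are not known exactly. Their poses are not given: they have to be found in the camera images.
- green_tray: Green plastic tray with three bays in a row, 268 x 128 x 12 mm. Fixed to the bench. Origin: centre of its underside, on the bench; its x runs along its length, y across, z up. Floor 4 mm thick, outer walls and dividers 4 mm thick and 12 mm high measured from the bench. Bay centres at x = -88, 0 and +88 mm, y = 0; each bay is 84 mm long (x) and 120 mm wide (y) inside.
- yellow_tray: Yellow plastic tray with two bays in a row, 204 x 128 x 12 mm. Fixed to the bench. Origin: centre of its underside, on the bench; its x runs along its length, y across, z up. Floor 4 mm thick, outer walls and dividers 4 mm thick and 12 mm high measured from the bench. Bay centres at x = -50 and +50 mm, y = 0; each bay is 96 mm long (x) and 120 mm wide (y) inside.
- head_dish: Round clear open dish with two small copper-coloured spare heads in it, 61 mm across, 13 mm high; grasp across the rim. Origin: centre of its underside, z up.
- comb: Blue plastic head comb, 16 (x) x 45 (y) x 10 mm high. Origin on its underside, z up; the thick solid block, to be grasped across x, reaches from y = -8 to +22 mm (its middle is at y = +7 mm); the thin teeth reach to y = -23 mm.
- magnet: Bare steel voice-coil magnet on its yoke, a slightly curved bar 20 (x) x 46 (y) x 9 mm high; grasp across x. Origin: centre of its underside, z up.
- disc: Flat scalloped aluminium clamp disc with a hole in the middle, 47 mm across, 10 mm high; grasp across its edge. Origin: centre of its underside, z up.
- adapter: Black box-shaped drive adapter with a tiny green lamp, 42 (x) x 74 (y) x 17 mm high; grasp across x. Origin on its underside, z up; the solid box reaches from y = -37 to +31 mm (its middle is at y = -3 mm), a thin plug beyond.
- rubber_ring: Black rubber ring, 41 mm across, 11 mm high; stays where it is. Origin: centre of its underside, z up.
- lid: Plain round steel screw lid with a knurled edge, 46 mm across, 14 mm high, no hole; stays where it is. Origin: centre of its underside, z up.
- cup: Little square whitish cup, 35 x 35 x 24 mm high; stays where it is. Origin: centre of its underside, z up.
There are look-alikes about, which are no part of the job. Leave any pink look-alike of the head_dish alone. Leave any red look-alike of the adapter alone.

How it is judged:
At the end, for the whole second after the job is handed in: Dish, comb and magnet each lie in a different bay of the green tray, clamp disc and adapter each in a different bay of the yellow tray, all flat on the tray floor (within 2.5 mm in height and 0.1 rad of tilt), right side up and at rest; ring, lid and cup are within 15 mm of where they stood ((((x of head_dish in the frame of green_tray between -0.103 and -0.073 m and y of head_dish in the frame of green_tray between -0.033 and 0.033 m) and (x of comb in the frame of green_tray between -0.037 and 0.037 m and y of comb in the frame of green_tray between -0.055 and 0.055 m) and (x of magnet in the frame of green_tray between 0.053 and 0.123 m and y of magnet in the frame of green_tray between -0.053 and 0.053 m)) or ((x of head_dish in the frame of green_tray between -0.103 and -0.073 m and y of head_dish in the frame of green_tray between -0.033 and 0.033 m) and (x of magnet in the frame of green_tray between -0.035 and 0.035 m and y of magnet in the frame of green_tray between -0.053 and 0.053 m) and (x of comb in the frame of green_tray between 0.051 and 0.125 m and y of comb in the frame of green_tray between -0.055 and 0.055 m)) or ((x of comb in the frame of green_tray between -0.125 and -0.051 m and y of comb in the frame of green_tray between -0.055 and 0.055 m) and (x of head_dish in the frame of green_tray between -0.015 and 0.015 m and y of head_dish in the frame of green_tray between -0.033 and 0.033 m) and (x of magnet in the frame of green_tray between 0.053 and 0.123 m and y of magnet in the frame of green_tray between -0.053 and 0.053 m)) or ((x of comb in the frame of green_tray between -0.125 and -0.051 m and y of comb in the frame of green_tray between -0.055 and 0.055 m) and (x of magnet in the frame of green_tray between -0.035 and 0.035 m and y of magnet in the frame of green_tray between -0.053 and 0.053 m) and (x of head_dish in the frame of green_tray between 0.073 and 0.103 m and y of head_dish in the frame of green_tray between -0.033 and 0.033 m)) or ((x of magnet in the frame of green_tray between -0.123 and -0.053 m and y of magnet in the frame of green_tray between -0.053 and 0.053 m) and (x of head_dish in the frame of green_tray between -0.015 and 0.015 m and y of head_dish in the frame of green_tray between -0.033 and 0.033 m) and (x of comb in the frame of green_tray between 0.051 and 0.125 m and y of comb in the frame of green_tray between -0.055 and 0.055 m)) or ((x of magnet in the frame of green_tray between -0.123 and -0.053 m and y of magnet in the frame of green_tray between -0.053 and 0.053 m) and (x of comb in the frame of green_tray between -0.037 and 0.037 m and y of comb in the frame of green_tray between -0.055 and 0.055 m) and (x of head_dish in the frame of green_tray between 0.073 and 0.103 m and y of head_dish in the frame of green_tray between -0.033 and 0.033 m))) and (((x of disc in the frame of yellow_tray between -0.078 and -0.022 m and y of disc in the frame of yellow_tray between -0.04 and 0.04 m) and (x of adapter in the frame of yellow_tray between 0.02 and 0.08 m and y of adapter in the frame of yellow_tray between -0.042 and 0.042 m)) or ((x of adapter in the frame of yellow_tray between -0.08 and -0.02 m and y of adapter in the frame of yellow_tray between -0.042 and 0.042 m) and (x of disc in the frame of yellow_tray between 0.022 and 0.078 m and y of disc in the frame of yellow_tray between -0.04 and 0.04 m))) and height (world z) of head_dish between 0.0015 and 0.0065 m and angle between each of head_dish, comb, magnet, disc, adapter's own z axis and vertical below 0.1 rad and linear speed of each of head_dish, comb, magnet, disc, adapter below 0.02 m/s and height (world z) of comb between 0.0015 and 0.0065 m and height (world z) of magnet between 0.0015 and 0.0065 m and height (world z) of disc between 0.0015 and 0.0065 m and height (world z) of adapter between 0.0015 and 0.0065 m and distance of each of rubber_ring, lid, cup from where it was at the start of the episode below 0.015 m); the robot touches nothing.
It fails at once if the dish of heads is tipped by more than 0.5 rad (angle between head_dish's own z axis and vertical above 0.5 rad).
It fails at once if the unwanted rubber ring is shifted by more than 15 mm (distance of rubber_ring from where it was at the start of the episode above 0.015 m).
It fails at once if the unwanted lid is shifted by more than 15 mm (distance of lid from where it was at the start of the episode above 0.015 m).
It fails at once if the unwanted cup is shifted by more than 15 mm (distance of cup from where it was at the start of the episode above 0.015 m).
It also fails if it takes over 120 s, if anything falls off the work surface, if the arm or the gripper's body presses on something with over 40 N, if the wrist force passes 120 N, or if a joint passes its speed limit or range.

## Working session

There is one attempt and no reset: what is moved stays moved. The work goes in short steps, Python scripts to look and compute and a shell command to move; the robot and the scene stay as the last step left them, time stands still between calls to the robot, and variables do not carry over. Pictures are saved under pics/ and viewed, at most 14 in all, crops included, and the job is handed in when it is done.

```bash
mkdir -p pics; python3 - <<'E'
from workcell import r
import cv2,numpy as np
s=r.read_state();print({k:np.round(v,3).tolist() for k,v in s.items()})
for n in("top","side"):
    c=r.calibration(n);print(n,{k:np.round(v,3).tolist() for k,v in c.items()})
    cv2.imwrite(f"pics/{n}0.png",cv2.resize(r.get_image(n)[...,::-1],(800,600),interpolation=cv2.INTER_CUBIC))
E
```

```text
{'clock': 0.0, 'q': [1.204, 0.418, -0.01, 1.614, 0.005, 1.111, -0.053], 'joint_velocities': [0.002, 0.0, -0.0, -0.0, 0.001, -0.004, 0.002], 'joint_torque': [-0.002, -86.445, 0.677, -43.491, 0.019, 0.007, 0.0], 'position': [0.2, -0.592, 0.193], 'orientation': [-3.099, -0.509, 0.0], 'ft_force': [0.057, -1.034, 1.327], 'ft_torque': [0.02, 0.032, 0.008], 'grip_force': 0.0, 'finger_gap': 0.086}
top {'K': [[489.81, 0.0, 276.402], [0.0, 489.81, 220.528], [0.0, 0.0, 1.0]], 'eye': [0.317, -0.082, 1.493], 'orientation': [-2.149, 2.111, -0.19]}
side {'K': [[461.636, 0.0, 277.553], [0.0, 461.636, 205.054], [0.0, 0.0, 1.0]], 'eye': [0.038, 0.739, 0.458], 'orientation': [-0.649, 2.305, -1.49]}
```

View pics/top0.png

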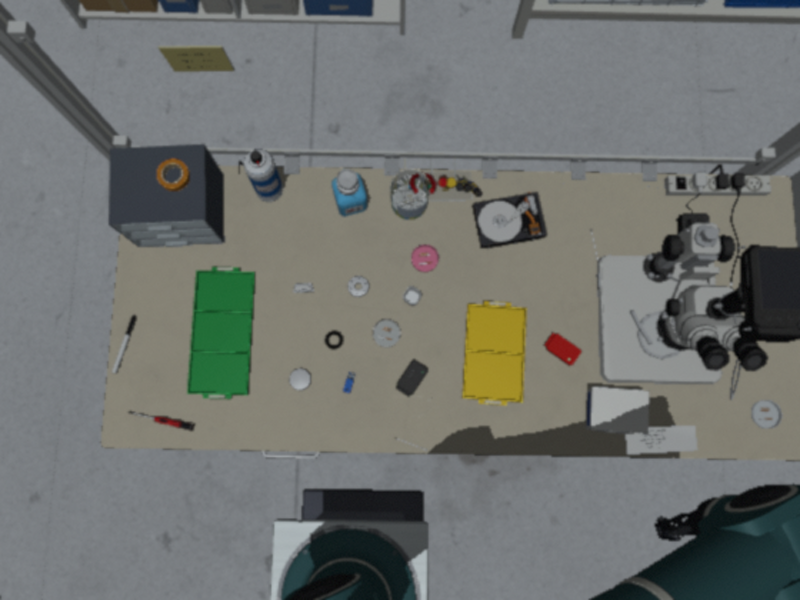

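The top view shows, in 800x600 pixels: green tray (222,332), yellow tray (494,352), magnet (304,287), disc (358,286), cup (412,296), ring (334,340), dish (387,333), lid (300,378), comb (349,382) and adapter (411,377). The look-alikes are pink (425,258) and red (563,349). I'll enlarge the middle.

```bash
cat > h.py <<'E'
from workcell import r
import cv2,numpy as np
from scipy.spatial.transform import Rotation as R
def world(c,uv,z):
    "pixels (native) -> world points on plane z"
    uv=np.atleast_2d(uv).astype(float)
    d=np.c_[uv,np.ones(len(uv))]@np.linalg.inv(c["K"]).T@R.from_rotvec(c["orientation"]).as_matrix().T
    e=np.array(c["eye"]);return e+d*((z-e[2])/d[:,2])[:,None]
def pix(c,p):
    q=(np.atleast_2d(p)-c["eye"])@R.from_rotvec(c["orientation"]).as_matrix()@np.array(c["K"]).T
    return q[:,:2]/q[:,2:]
E
python3 - <<'E'
from h import *
c=r.calibration("top");im=r.get_image("top")[...,::-1]
cv2.imwrite("pics/topraw.png",im)
cv2.imwrite("pics/crop1.png",cv2.resize(im[180:290,180:310],None,fx=6,fy=5.4545454,interpolation=cv2.INTER_CUBIC)) if 0 else cv2.imwrite("pics/crop1.png",cv2.resize(im[185:285,180:310],None,fx=6,fy=6,interpolation=cv2.INTER_CUBIC))
hsv=cv2.cvtColor(im,cv2.COLOR_BGR2HSV)
for n,lo,hi in(("green",(50,120,40),(80,255,255)),("yellow",(20,180,100),(32,255,255))):
    m=cv2.inRange(hsv,lo,hi);cs=cv2.findContours(m,0,2)[0];k=max(cs,key=cv2.contourArea)
    b=cv2.boxPoints(cv2.minAreaRect(k));w=world(c,b,.012)[:,:2]
    print(n,w.mean(0),[np.linalg.norm(w[i]-w[i-1]).round(3) for i in range(4)],w.round(3).tolist(), np.unravel_index(0,(1,)))
E
```

```text
green [0.53803695 0.28890291] [np.float64(0.125), np.float64(0.279), np.float64(0.129), np.float64(0.278)] [[0.401, 0.351], [0.68, 0.354], [0.675, 0.225], [0.396, 0.226]] (np.int64(0),)
yellow [ 0.50454958 -0.29553504] [np.float64(0.121), np.float64(0.215), np.float64(0.124), np.float64(0.215)] [[0.399, -0.228], [0.615, -0.24], [0.61, -0.364], [0.395, -0.349]] (np.int64(0),)
```

View pics/crop1.png

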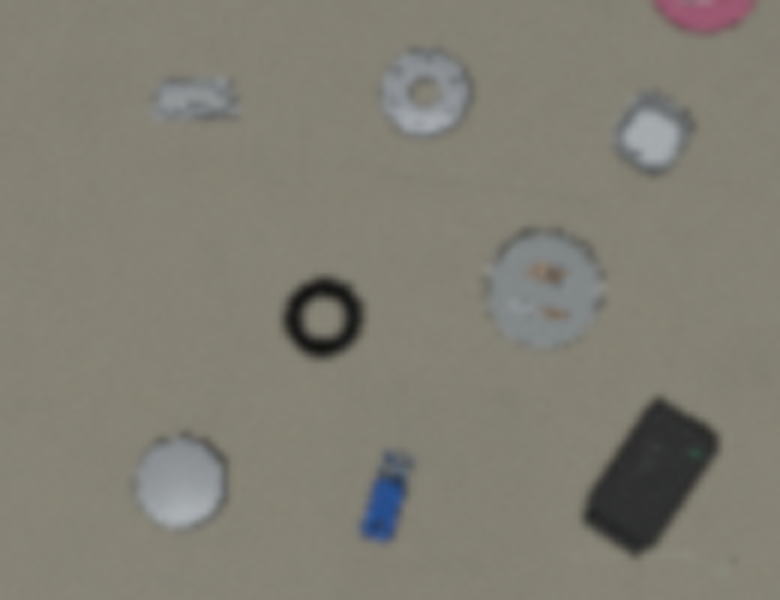

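View pics/side0.png

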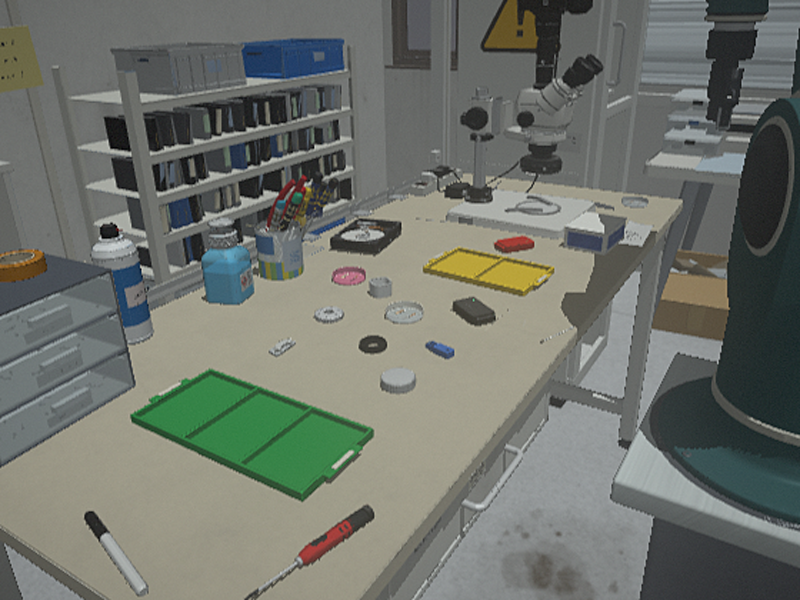

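Crop pixels (6x, origin 180,185): magnet (197,99), disc (426,92), dish (545,288), comb block (387,505) with its teeth at the top (399,460), adapter centre about (651,476) with its long axis up and to the right, ring (323,317), lid (181,481), cup (653,133). The side view shows the same layout with everything upright. Next I'll convert these to world positions.

```bash
cat >> h.py <<'E'
def move(p,yaw=None):
    "shift in tool cm and turn needed from present pose to p with closing line (tool y) at world yaw (deg), tool down; shift as if turned after"
    s=r.read_state();T=R.from_rotvec(s["orientation"]);M=T.as_matrix()
    y0=np.degrees(np.arctan2(M[1,1],M[0,1]))
    out=dict(shift_cm=(M.T@(np.array(p)-s["position"])*100).round(2).tolist(),yaw=round(y0,1))
    if yaw is not None:
        t=(yaw-y0+90)%180-90
        g=R.from_matrix(np.c_[[np.sin(np.radians(y0+t)),-np.cos(np.radians(y0+t)),0],[np.cos(np.radians(y0+t)),np.sin(np.radians(y0+t)),0],[0,0,-1]])
        out["turn"]=(T.inv()*g).as_rotvec().round(3).tolist()
        out["shift_after"]=(g.inv().apply(np.array(p)-s["position"])*100).round(2).tolist()
    return out
E
python3 - <<'E'
from h import *
c=r.calibration("top")
P=dict(magnet=((197,99),.009),m1=((155,100),.009),m2=((238,98),.009),disc=((426,92),.01),cup=((653,133),.02),ring=((323,317),.011),dish=((545,288),.013),dl=((487,288),.013),dr=((604,288),.013),lid=((181,481),.014),
 c1=((379,537),.01),c2=((400,455),.01),a1=((660,398),.017),a2=((718,443),.017),a3=((640,553),.017),a4=((586,510),.017))
for k,(p,z) in P.items(): print(k,world(c,(np.array(p)+.5)/6-.5+[180,185],z)[0,:2].round(4))
s=r.read_state();print(s["q"]);print(R.from_rotvec(s["orientation"]).as_matrix().round(3));print(move([.43,-.03,.33],90))
w=r.calibration("wrist");print(w,R.from_rotvec(s["orientation"]).inv().apply(np.array(w["eye"])-s["position"]))
E
```

```text
magnet [0.6378 0.1165]
m1 [0.6368 0.1381]
m2 [0.6387 0.0954]
disc [ 0.6434 -0.0017]
cup [ 0.6218 -0.1189]
ring [0.5251 0.0476]
dish [ 0.5417 -0.0651]
dl [ 0.5412 -0.0356]
dr [ 0.5423 -0.0952]
lid [0.4402 0.116 ]
c1 [0.4141 0.0159]
c2 [0.4556 0.0065]
a1 [ 0.486  -0.1243]
a2 [ 0.4638 -0.1538]
a3 [ 0.408  -0.1153]
a4 [ 0.429  -0.0879]
[ 1.20348261  0.4178513  -0.01030435  1.61401569  0.0047157   1.11070101
 -0.05299131]
[[ 0.947  0.32  -0.   ]
 [ 0.32  -0.947  0.001]
 [-0.    -0.001 -1.   ]]Traceback (most recent call last):
  File "<stdin>", line 6, in <module>
  File "h.py", line 19, in move
    g=R.from_matrix(np.c_[[np.sin(np.radians(y0+t)),-np.cos(np.radians(y0+t)),0],[np.cos(np.radians(y0+t)),np.sin(np.radians(y0+t)),0],[0,0,-1]])
  File "scipy/spatial/transform/_rotation.pyx", line 1143, in scipy.spatial.transform._rotation.Rotation.from_matrix
ValueError: Non-positive determinant (left-handed or null coordinate frame) in rotation matrix 0: [[-1.00000000e+00  2.83276945e-16  0.00000000e+00]
 [-2.83276945e-16 -1.00000000e+00  0.00000000e+00]
 [ 0.00000000e+00  0.00000000e+00 -1.00000000e+00]].
```

```bash
sed -i 's/np.c_\[\[np.sin(np.radians(y0+t)),-np.cos(np.radians(y0+t)),0\]/np.c_[[-np.sin(np.radians(y0+t)),np.cos(np.radians(y0+t)),0]/' h.py; python3 - <<'E'
from h import *
s=r.read_state();print(move([.43,-.08,.33],90));print(move([.45,-.12,.194],56.6))
w=r.calibration("wrist");print(w["K"],R.from_rotvec(s["orientation"]).inv().apply(np.array(w["eye"])-s["position"]),(R.from_rotvec(s["orientation"]).inv()*R.from_rotvec(w["orientation"])).as_matrix().round(2))
E
```

```text
{'shift_cm': [38.18, -41.14, -13.65], 'yaw': np.float64(-71.3), 'turn': [-0.001, 0.0, 0.326], 'shift_after': [23.01, -51.18, -13.69]}
{'shift_cm': [38.79, -36.7, -0.06], 'yaw': np.float64(-71.3), 'turn': [-0.001, 0.001, 0.909], 'shift_after': [-5.1, -53.16, -0.09]}
[[368.95212696   0.         289.39258958]
 [  0.         368.95212696 207.83337646]
 [  0.           0.           1.        ]] [ 0.08240006 -0.00053723 -0.17977284] [[-0.   -0.95 -0.32]
 [ 1.   -0.    0.  ]
 [-0.   -0.32  0.95]]
```

```bash
python3 -m handwheel '[[[0,0,0],[2,-2.2,-1.4],8.5],[[0,0,0],[3.8,-4.1,-1.4],8.5],[[0,0,0],[3.8,-4.1,-1.4],8.5],[[0,0,0],[3.8,-4.1,-1.4],8.5],[[0,0,0],[3.8,-4.1,-1.4],8.5],[[0,0,0],[3.8,-4.1,-1.4],8.5],[[0,0,0],[3.8,-4.1,-1.4],8.5],[[0,0,0],[3.8,-4.1,-1.4],8.5]]'; python3 -m handwheel '[[[0,0,0],[3.8,-4.1,-1.4],8.5],[[0,0,0],[3.8,-4.1,-1.1],8.5],[[0,0,0],[2,-2.2,0],8.5],[[0,0,0.163],[0,0,0],8.5],[[0,0,0.163],[0,0,0],8.5],[[0,0,0],[0,0,0],8.5]]' 60
python3 - <<'E'
from h import *
im=r.get_image("wrist")[...,::-1];c=r.calibration("wrist");np.save("w1.npy",c,allow_pickle=True)
cv2.imwrite("pics/w1.png",cv2.resize(im,(800,600),interpolation=cv2.INTER_CUBIC))
E
```

```text
clock: 1.15
position: [0.3724, -0.206, 0.3061]
orientation: [3.1, 0.509, -0.0]
ft_force: [0.2, -0.4, 0.7]
finger_gap: 0.0851
grip_force: 0.0
clock: 1.9
position: [0.4297, -0.0785, 0.3305]
orientation: [-3.141, -0.001, 0.0]
ft_force: [0.5, -0.3, -0.8]
finger_gap: 0.0849
grip_force: 0.0
```

View pics/w1.png

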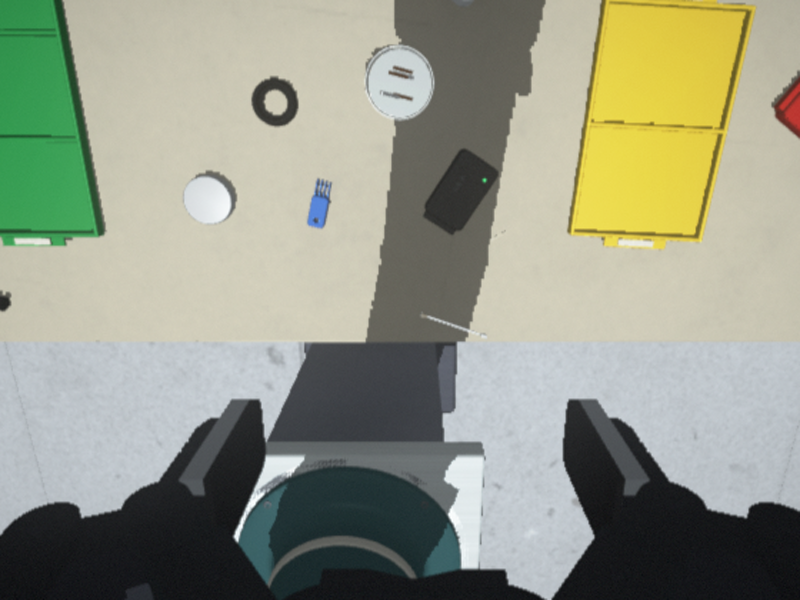

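The wrist view (800x600) shows dish (400,82), comb block from (317,228) to (320,196) with teeth up to (322,179), and adapter corners (462,149), (497,164), (453,233), (424,213). Yellow tray corners are (753,6), (703,241), (571,235), the divider runs (590,124)-(727,130), and the green near-right corner is (103,236).

```bash
python3 - <<'E'
from h import *
c=np.load("w1.npy",allow_pickle=True).item()
P=dict(dish=((400,82),.013),ring=((275,102),.011),lid=((208,198),.014),cb=((317,228),.01),ct=((320,196),.01),cteeth=((322,179),.01),
a1=((462,149),.017),a2=((497,164),.017),a3=((453,233),.017),a4=((424,213),.017),y1=((753,6),.012),y2=((703,241),.012),y3=((571,235),.012),yd1=((590,124),.012),yd2=((727,130),.012),g=((103,236),.012),gd=((77,136),.012))
W={k:world(c,(np.array(p)+.5)/800*560-.5,z)[0,:2] for k,(p,z) in P.items()}
for k,v in W.items(): print(k,v.round(4))
a=(W["a1"]+W["a2"]+W["a3"]+W["a4"])/4;print("adapter",a, [np.linalg.norm(W[i]-W[j]).round(4) for i,j in(("a1","a2"),("a2","a3"),("a3","a4"),("a4","a1"))])
print(move([a[0],a[1],.05],56))
E
```

```text
dish [ 0.5434 -0.0657]
ring [0.5266 0.0456]
lid [0.4422 0.1142]
cb [0.4134 0.0147]
ct [0.4438 0.0102]
cteeth [0.4595 0.0075]
a1 [ 0.4872 -0.1214]
a2 [ 0.4742 -0.1537]
a3 [ 0.4104 -0.1154]
a4 [ 0.4293 -0.0877]
y1 [ 0.6037 -0.3628]
y2 [ 0.4024 -0.3567]
y3 [ 0.4078 -0.229 ]
yd1 [ 0.509  -0.2361]
yd2 [ 0.5043 -0.3601]
g [0.4053 0.2201]
gd [0.4971 0.2267]
adapter [ 0.45028735 -0.1195345 ] [np.float64(0.0348), np.float64(0.0744), np.float64(0.0335), np.float64(0.067)]
{'shift_cm': [2.06, 4.1, 28.05], 'yaw': np.float64(-89.8), 'turn': [0.0, 0.0, 0.597], 'shift_after': [4.0, 2.24, 28.05]}
```

```bash
python3 -m handwheel '[[[0,0,0],[1.93,4.15,3],7],[[0,0,0.187],[0,0,5],7],[[0,0,0.187],[0,0,5],7],[[0,0,0.187],[0,0,5],7],[[0,0,0],[0,0,5],7],[[0,0,0],[0,0,4],6.5],[[0,0,0],[0,0,2],6.5],[[0,0,0],[0,0,0],6.5]]'
python3 - <<'E'
from h import *
c=r.calibration("wrist");im=r.get_image("wrist")[...,::-1]
cv2.imwrite("pics/w2.png",im);print(move([.449,-.120,.004],58))
E
```

```text
clock: 2.95
position: [0.4482, -0.1198, 0.0395]
orientation: [-3.02, 0.865, 0.004]
ft_force: [0.1, -0.0, 0.7]
finger_gap: 0.0651
grip_force: 0.0
{'shift_cm': [0.01, -0.0, 3.66], 'yaw': np.float64(-122.0), 'turn': [0.0, 0.001, -0.0], 'shift_after': [0.01, -0.0, 3.66]}
```

View pics/w2.png

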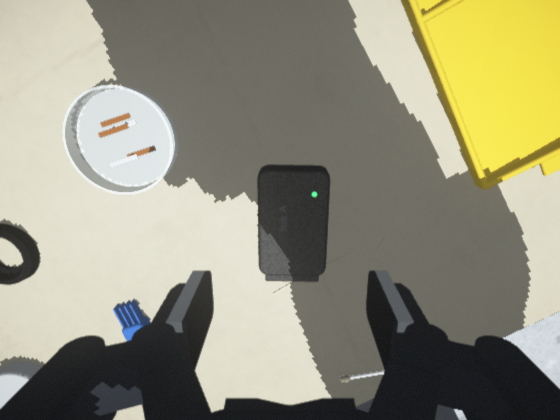

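The adapter lies between the fingers at (293,222), aligned with them, with its plug at the near end. I'll go down, grip and lift.

```bash
python3 -m handwheel '[[[0,0,0],[0,0,2],6.3],[[0,0,0],[0,0,1.5],6.3],[[0,0,0],[0,0,0],4],[[0,0,0],[0,0,0],2],[[0,0,0],[0,0,0],2],[[0,0,0],[0,0,0],2]]' 60; python3 -m handwheel '[[[0,0,0],[0,0,-1],2],[[0,0,0],[0,0,-2],2],[[0,0,0],[0,0,-3],2],[[0,0,0],[0,0,0],2]]'
python3 - <<'E'
from h import *
print(move([.4546,-.293,.1],-4))
cv2.imwrite("pics/w3.png",r.get_image("wrist")[...,::-1])
E
```

```text
clock: 3.75
position: [0.4492, -0.1201, 0.0059]
orientation: [3.019, -0.87, 0.001]
ft_force: [0.1, -0.4, -0.0]
finger_gap: 0.02
grip_force: 0.0
clock: 4.25
position: [0.4503, -0.1204, 0.0679]
orientation: [3.018, -0.87, 0.006]
ft_force: [0.6, 0.4, 0.5]
finger_gap: 0.0201
grip_force: 0.0
{'shift_cm': [9.56, 14.38, -3.19], 'yaw': np.float64(-122.2), 'turn': [-0.003, -0.003, 1.079], 'shift_after': [17.18, -1.63, -3.21]}
```

View pics/w3.png

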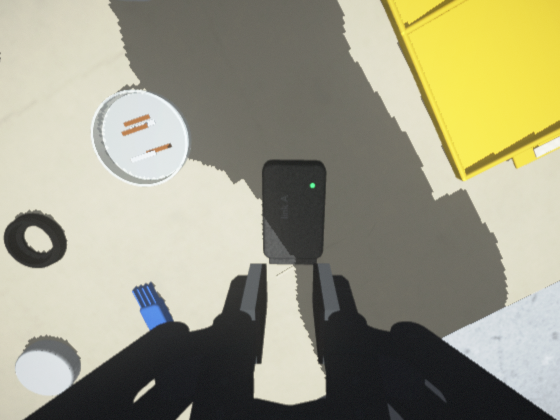

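```bash
python3 - <<'E'
from h import *
c=r.calibration("wrist");s=r.read_state();p=s["position"]
print("tcp pix",pix(c,p), "adapter",world(c,[[294,162],[294,256],[264,205],[326,205]],.017).round(4).tolist())
t=r.calibration("top");print("top tcp",pix(t,p))
im=r.get_image("top")[...,::-1]; cv2.imwrite("pics/t2.png",cv2.resize(im[185:285,180:310],None,fx=6,fy=6,interpolation=cv2.INTER_CUBIC))
print(s["position"],c["eye"])
M=R.from_rotvec(s["orientation"]).as_matrix()
print("tips",pix(c,[p+M[:,1]*.01,p-M[:,1]*.01]))
E
```

```text
tcp pix [[290.63672275 246.06162817]] adapter [[0.4783, -0.141, 0.017], [0.423, -0.1065, 0.017], [0.4646, -0.1093, 0.017], [0.443, -0.1437, 0.017]]
top tcp [[288.58777827 261.38387783]]
[ 0.4496281  -0.12035028  0.06672117] [ 0.51890418 -0.16323129  0.2466468 ]
tips [[309.41683823 246.06289199]
 [271.85673673 246.06036435]]
```

View pics/t2.png

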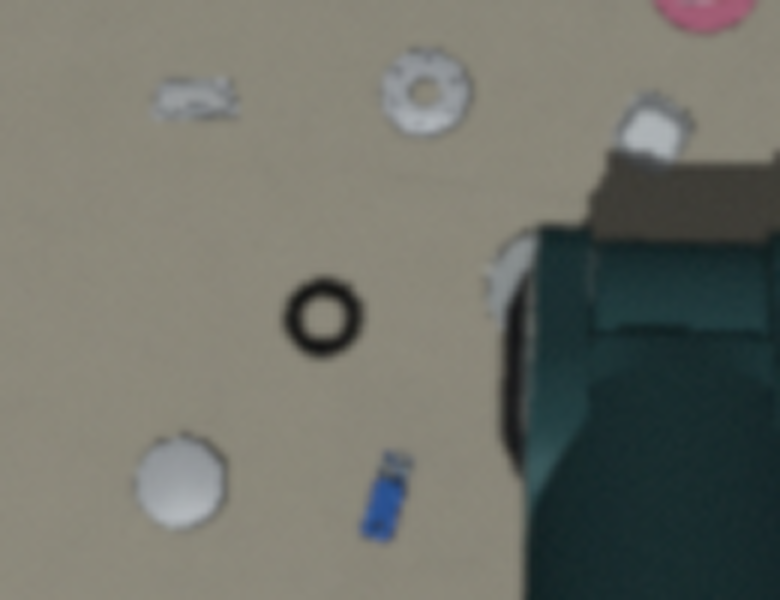

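The adapter has not moved: the fingers closed above it. The tips are at row 265, while the TCP projects to row 246, so they stand farther back than I assumed. I'll work out by how much.

```bash
python3 - <<'E'
from h import *
c=r.calibration("wrist");s=r.read_state();p=s["position"];M=R.from_rotvec(s["orientation"]).as_matrix()
for d in(0,.01,.02,.03): print(d,pix(c,p-d*M[:,2]).round(1),[pix(c,p-d*M[:,2]+dx*M[:,0]).round(1)[0,1] for dx in(-.011,.011)], pix(c,p-d*M[:,2]+.01*M[:,1])[0,0].round(1))
# w2 pose: gap 65, tips near row 271
E
```

```text
0 [[290.7 246. ]] [np.float64(264.6), np.float64(226.8)] 309.5
0.01 [[290.8 254.2]] [np.float64(273.6), np.float64(234.2)] 310.5
0.02 [[290.8 263.3]] [np.float64(283.5), np.float64(242.3)] 311.6
0.03 [[290.9 273.5]] [np.float64(294.5), np.float64(251.5)] 312.9
```

```bash
python3 - <<'E'
from h import *
s=r.read_state();p=s["position"]
a=r.get_image("side")[...,::-1].copy();c=r.calibration("side")
u=pix(c,p)[0].round().astype(int);print(u, pix(c,[p+[0,0,.1]]))
x0=max(u[0]-50,0);y0=max(u[1]-55,0)
f=cv2.resize(a[y0:y0+80,x0:x0+100],None,fx=4,fy=4,interpolation=cv2.INTER_CUBIC)
cv2.circle(f,tuple(int(v) for v in (u-[x0,y0])*4+2),3,(0,0,255),-1)
b=cv2.resize(r.get_image("wrist")[230:390,180:400,::-1],(400,320),interpolation=cv2.INTER_CUBIC)
cv2.imwrite("pics/f3.png",np.hstack([f,b]))
E
```

```text
[331 193] [[332.3183096  149.63495264]]
```

View pics/f3.png

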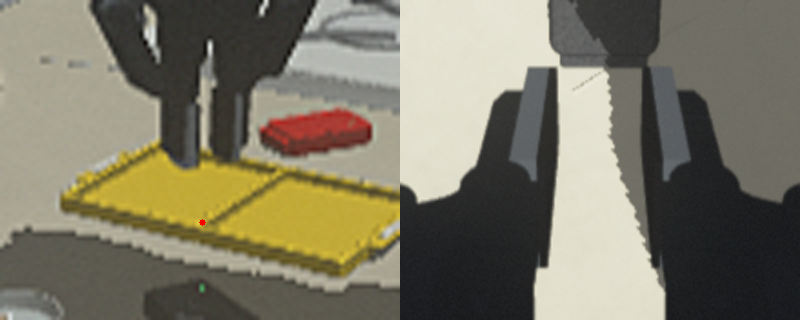

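The side view shows the tips about 59/4 ≈ 15 native px above the projected TCP (red dot), which is roughly 34 mm. The real fingers are that much shorter than the stated TCP. The wrist view agrees, so I'll go lower in small steps and watch the force.

```bash
python3 -m handwheel '[[[0,0,0],[0,0,0],6.2],[[0,0,0],[0,0,2],6.2],[[0,0,0],[0,0,3],6.2],[[0,0,0],[0,0,2.5],6.2],[[0,0,0],[0,0,1],6.2],[[0,0,0],[0,0,0],6.2]]' 60; python3 -m handwheel '[[[0,0,0],[0,0,0.3],6.2],[[0,0,0],[0,0,0],6.2]]'; python3 -m handwheel '[[[0,0,0],[0,0,0.3],6.2],[[0,0,0],[0,0,0],6.2]]'
```

```text
clock: 5.2
position: [0.4487, -0.1198, -0.0197]
orientation: [-3.019, 0.87, 0.002]
ft_force: [-0.0, -0.1, 0.8]
finger_gap: 0.062
grip_force: 0.0
clock: 5.45
position: [0.4493, -0.1202, -0.022]
orientation: [3.019, -0.87, 0.001]
ft_force: [-0.3, 0.9, -0.7]
finger_gap: 0.0622
grip_force: 0.0
clock: 5.7
position: [0.449, -0.12, -0.0254]
orientation: [-3.019, 0.87, 0.0]
ft_force: [-0.4, -0.5, 0.2]
finger_gap: 0.0618
grip_force: 0.0
```

```bash
for i in 1; do python3 -m handwheel '[[[0,0,0],[0,0,0.3],6.2],[[0,0,0],[0,0,0],6.2]]'; done; python3 -m handwheel '[[[0,0,0],[0,0,0.2],6.2],[[0,0,0],[0,0,0],6.2]]'; python3 -m handwheel '[[[0,0,0],[0,0,0],4],[[0,0,0],[0,0,0],3],[[0,0,0],[0,0,0],2.5],[[0,0,0],[0,0,0],2.5]]' 60
```

```text
clock: 5.95
position: [0.4489, -0.12, -0.0286]
orientation: [-3.019, 0.87, 0.001]
ft_force: [0.4, 0.8, -0.5]
finger_gap: 0.0622
grip_force: 0.0
clock: 6.2
position: [0.4489, -0.12, -0.0306]
orientation: [-3.019, 0.87, 0.001]
ft_force: [-1.0, -0.5, -0.4]
finger_gap: 0.0623
grip_force: 0.0
clock: 6.7
position: [0.4491, -0.1201, -0.03]
orientation: [3.018, -0.87, 0.0]
ft_force: [-3.9, 1.2, 12.2]
finger_gap: 0.0403
grip_force: 59.1
```

Gripped at a 40 mm gap, with the fingertips touching the bench at TCP z = -30 mm. I'll lift, carry it to the near yellow bay and turn it square.

```bash
python3 -m handwheel '[[[0,0,0],[0,0,-1],2.5],[[0,0,0],[0,0,-3],2.5],[[0,0,0],[0,0,-4],2.5],[[0,0,0],[2,3,0],2.5],[[0,0,0],[2.6,3.8,0],2.5],[[0,0,0],[2.6,3.8,0],2.5],[[0,0,0],[2.6,3.8,0],2.5],[[0,0,0],[0,0,0],2.5]]'; python3 -m handwheel '[[[0,0,-0.17],[0,0,0],2.5],[[0,0,-0.17],[0,0,0],2.5],[[0,0,-0.17],[0,0,0],2.5],[[0,0,0],[0,0,0],2.5]]'
python3 - <<'E'
from h import *
print(move([.4555,-.294,.05],-93));c=r.calibration("wrist");np.save("w4.npy",c,allow_pickle=True)
cv2.imwrite("pics/w4.png",r.get_image("wrist")[...,::-1])
E
```

```text
clock: 7.7
position: [0.4547, -0.2977, 0.0499]
orientation: [3.016, -0.877, 0.001]
ft_force: [-0.3, 1.7, -1.0]
finger_gap: 0.0399
grip_force: 61.3
clock: 8.2
position: [0.4553, -0.2937, 0.0498]
orientation: [-3.14, 0.081, -0.0]
ft_force: [-0.1, -0.2, -1.6]
finger_gap: 0.0401
grip_force: 61.3
{'shift_cm': [0.02, 0.03, -0.02], 'yaw': np.float64(-93.0), 'turn': [-0.0, -0.0, 0.001], 'shift_after': [0.02, 0.03, -0.02]}
```

View pics/w4.png

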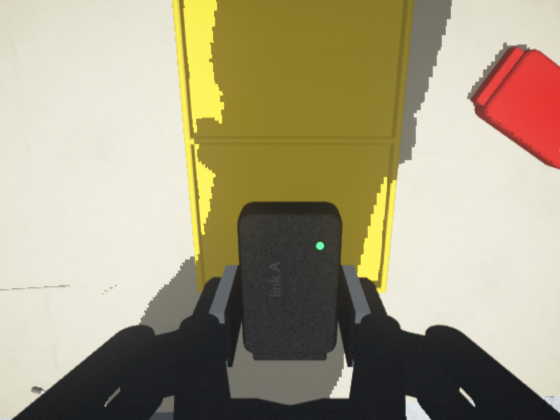

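The adapter is held square over the near bay. The divider is at row 140 (columns 191-396) and the near tray corners are about (202,289) and (384,289). I'll check the bay centre and the adapter's extent.

```bash
python3 - <<'E'
from h import *
c=np.load("w4.npy",allow_pickle=True).item()
print(world(c,[[191,140],[396,140],[202,289],[384,289]],.012).round(4).tolist())
print(world(c,[[290,203],[290,360]],.097).round(4).tolist())
E
```

```text
[[0.5093, -0.2381, 0.012], [0.5031, -0.358, 0.012], [0.41, -0.2319, 0.012], [0.4038, -0.354, 0.012]]
[[0.4949, -0.2953, 0.097], [0.4224, -0.2916, 0.097]]
```

```bash
python3 -m handwheel '[[[0,0,0],[-0.2,0.1,2],2.5],[[0,0,0],[0,0,3],2.5],[[0,0,0],[0,0,1.5],2.5],[[0,0,0],[0,0,0.6],2.5],[[0,0,0],[0,0,0.3],2.5],[[0,0,0],[0,0,0],2.5]]'; python3 -m handwheel '[[[0,0,0],[0,0,0],4.5],[[0,0,0],[0,0,0],5.4],[[0,0,0],[0,0,0],5.6],[[0,0,0],[0,0,-2],5.6],[[0,0,0],[0,0,-4],5.6],[[0,0,0],[0,0,-4],5.6]]'
python3 - <<'E'
from h import *
print(move([.5425,-.0655,.06],90),move([.6434,-.0017,.06],90))
cv2.imwrite("pics/w5.png",r.get_image("wrist")[...,::-1])
E
```

```text
clock: 9.0
position: [0.4536, -0.2952, -0.024]
orientation: [3.14, -0.081, 0.001]
ft_force: [0.2, -0.4, -0.3]
finger_gap: 0.0401
grip_force: 61.3
clock: 9.75
position: [0.4534, -0.2948, 0.0779]
orientation: [-3.141, 0.08, -0.0]
ft_force: [-0.5, -0.4, 0.5]
finger_gap: 0.0557
grip_force: 0.0
{'shift_cm': [7.73, -23.36, 1.8], 'yaw': np.float64(-92.9), 'turn': [-0.0, -0.0, -0.051], 'shift_after': [8.91, -22.93, 1.79]} {'shift_cm': [17.49, -30.24, 1.8], 'yaw': np.float64(-92.9), 'turn': [-0.0, -0.0, -0.051], 'shift_after': [19.0, -29.31, 1.79]}
```

View pics/w5.png

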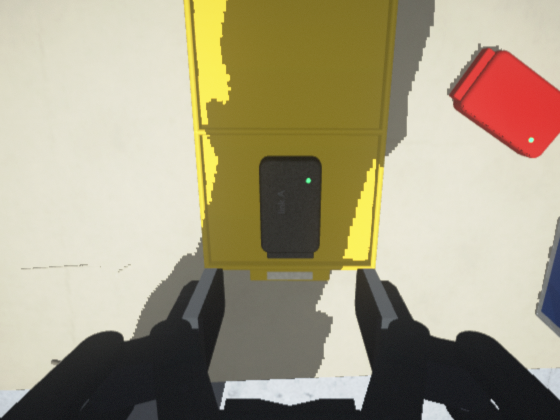

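The adapter sits flat in the near bay at (290,205). Next is the dish, after a check from above.

```bash
python3 -m handwheel '[[[0,0,0],[0.8,-2.4,0],8.5],[[0,0,0],[1.5,-4.6,0],8.5],[[0,0,0],[1.5,-4.6,0],8.5],[[0,0,0],[1.5,-4.6,0],8.5],[[0,0,0],[1.5,-4.6,0.9],8.5],[[0,0,0],[0.93,-2.56,0.9],8.5],[[0,0,0],[0,0,0],8.5]]' 30
python3 - <<'E'
from h import *
print(move([.5425,-.0655,-.03],-93));c=r.calibration("wrist")
im=r.get_image("wrist")[...,::-1];cv2.imwrite("pics/w6.png",im)
p=r.read_state()["position"];print(pix(c,[[p[0],p[1],.013],[.5425,-.0655,.013]]),c["eye"])
t=pix(c,[[.6378,.1165,.009],[.6434,-.0017,.01]]);print(t);np.save("w6.npy",c,allow_pickle=True)
E
```

```text
clock: 10.68
position: [0.5429, -0.0633, 0.0581]
orientation: [-3.14, 0.075, -0.0]
ft_force: [-0.7, -0.8, 0.2]
finger_gap: 0.0848
grip_force: 0.0
{'shift_cm': [-0.03, 0.23, 8.81], 'yaw': np.float64(-92.7), 'turn': [-0.001, -0.0, 0.005], 'shift_after': [-0.03, 0.23, 8.81]}
[[293.07227054 217.836511  ]
 [293.89536738 217.9971174 ]] [ 0.62498455 -0.06668467  0.23793381]
[[-24.06335219  76.65976888]
 [174.81860061  55.82665435]]
```

View pics/w6.png

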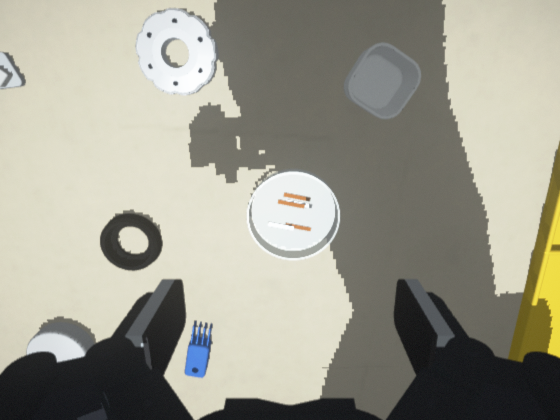

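The dish rim is centred at (293,215) against a prediction of (293,218), so it lies about 1.5 mm further ahead. The disc hole is at (175,52).

```bash
python3 -m handwheel '[[[0,0,0],[0.1,0.1,2],8.5],[[0,0,0],[0,0,3],8.5],[[0,0,0],[0,0,2],8.5],[[0,0,0],[0,0,1.2],8.5],[[0,0,0],[0,0,0.4],8.5],[[0,0,0],[0,0,0],8.5]]' 30; python3 -m handwheel '[[[0,0,0],[0,0,0],7.2],[[0,0,0],[0,0,0],6.4],[[0,0,0],[0,0,0],5.6],[[0,0,0],[0,0,0],5.2]]'; python3 -c "
from h import *
c=np.load('w6.npy',allow_pickle=True).item();print(world(c,[[175,52],[293.5,215]],.01))"
```

```text
clock: 11.48
position: [0.5437, -0.0667, -0.0282]
orientation: [-3.141, 0.08, -0.001]
ft_force: [0.4, -0.0, 0.2]
finger_gap: 0.0851
grip_force: 0.0
clock: 11.98
position: [0.5436, -0.0666, -0.0281]
orientation: [-3.141, 0.08, -0.001]
ft_force: [-2.4, -0.2, 5.4]
finger_gap: 0.052
grip_force: 2.6
[[ 0.64540761 -0.0020997   0.01      ]
 [ 0.54350314 -0.06531672  0.01      ]]
```

```bash
python3 -m handwheel '[[[0,0,0],[0,0,0],4.8],[[0,0,0],[0,0,0],4.8]]'
python3 - <<'E'
from h import *
cv2.imwrite("pics/w7.png",r.get_image("wrist")[...,::-1])
E
```

```text
clock: 12.22
position: [0.5441, -0.0666, -0.0275]
orientation: [3.14, -0.08, 0.002]
ft_force: [-3.2, 0.5, 15.3]
finger_gap: 0.0482
grip_force: 8.1
```

View pics/w7.png

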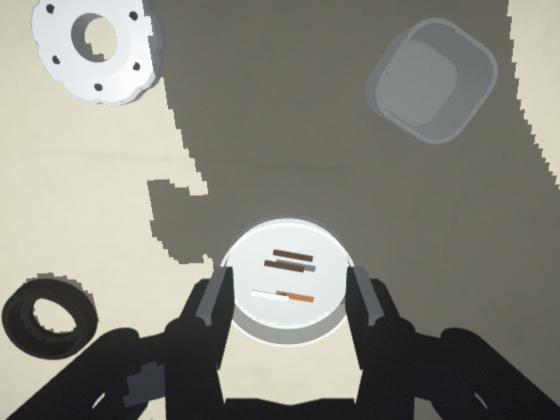

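The tips (columns 232 and 347) rode up inside the rim (220 to 355), so the grasp was too high: with the fingers open wide the pads stand farther back. I'll rise, reopen and go lower.

```bash
python3 -m handwheel '[[[0,0,0],[0,0,-1],4.8],[[0,0,0],[0,0,-2],4.8],[[0,0,0],[0,0,0],8.5],[[0,0,0],[0,0,0],8.5],[[0,0,0],[0,0,0],8.5]]' 30
python3 - <<'E'
from h import *
s=r.read_state();c=r.calibration("wrist");im=r.get_image("wrist")[...,::-1];cv2.imwrite("pics/w8.png",im)
np.save("w8.npy",c,allow_pickle=True);print(s["position"],s["finger_gap"],pix(c,[s["position"][0],s["position"][1],.013]))
E
```

```text
clock: 12.9
position: [0.5432, -0.0668, 0.0013]
orientation: [-3.14, 0.081, 0.001]
ft_force: [-0.9, -0.0, 0.3]
finger_gap: 0.0852
grip_force: 0.0
[ 0.54318054 -0.06677693  0.0013258 ] 0.08515559296327133 [[290.69703139 256.30617338]]
```

View pics/w8.png

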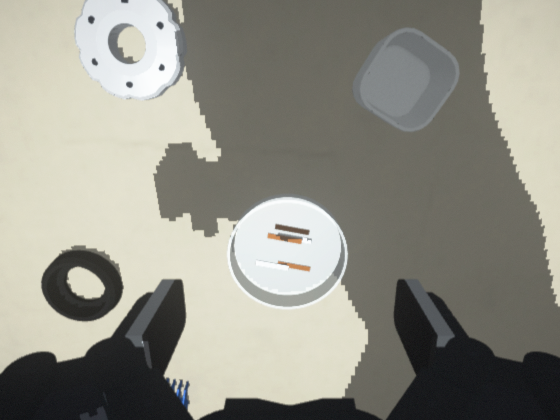

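The dish is undisturbed, centred at (288,252) against the TCP at (291,256). That leaves one view, which I'll keep for the end; from here I rely on gap and force readings.

```bash
python3 -m handwheel '[[[0,0,0],[0.15,-0.1,2],8.5],[[0,0,0],[0,0,1],8.5],[[0,0,0],[0,0,0.3],8.5],[[0,0,0],[0,0,0],8.5]]' 30; python3 -m handwheel '[[[0,0,0],[0,0,0.2],8.5],[[0,0,0],[0,0,0.1],8.5],[[0,0,0],[0,0,0],8.5]]'; python3 -m handwheel '[[[0,0,0],[0,0,0],7.2],[[0,0,0],[0,0,0],6.6],[[0,0,0],[0,0,0],6.2]]'
```

```text
clock: 13.45
position: [0.5448, -0.0657, -0.0317]
orientation: [-3.14, 0.08, 0.001]
ft_force: [1.1, 0.5, 0.6]
finger_gap: 0.0852
grip_force: 0.0
clock: 13.82
position: [0.545, -0.0658, -0.0343]
orientation: [-3.141, 0.08, -0.0]
ft_force: [-0.0, -0.5, 0.3]
finger_gap: 0.085
grip_force: 0.0
clock: 14.2
position: [0.545, -0.0658, -0.0344]
orientation: [-3.141, 0.081, -0.0]
ft_force: [0.4, 0.5, -0.3]
finger_gap: 0.0622
grip_force: 0.0
```

```bash
python3 -m handwheel '[[[0,0,0],[0,0,0],5.9],[[0,0,0],[0,0,0],5.7],[[0,0,0],[0,0,0],5.5],[[0,0,0],[0,0,0],5.5]]' 30
```

```text
clock: 14.7
position: [0.545, -0.0657, -0.034]
orientation: [3.14, -0.08, 0.0]
ft_force: [-4.4, 1.0, 11.2]
finger_gap: 0.0583
grip_force: 29.7
```

```bash
python3 -m handwheel '[[[0,0,0],[0,0,-0.5],5.3],[[0,0,0],[0,0,-1],5.3],[[0,0,0],[0,0,-1.5],5.3],[[0,0,0],[0,0,-2],5.3],[[0,0,0],[0,0,0],5.3]]' 
python3 - <<'E'
from h import *
print(move([.54,.289,.05],-89))
s=r.read_state();c=r.calibration("wrist");im=r.get_image("wrist")[...,::-1]
cv2.imwrite("pics/n1.png",im)
# where would rim be if carried vs. left
p=np.array(s["position"]);print(pix(c,[[.5455,-.065,.013],[p[0],p[1],p[2]+.034+.013]]))
h=cv2.cvtColor(im,cv2.COLOR_BGR2HSV);m=cv2.inRange(h,(5,120,60),(18,255,220));m[:, :150]=0;m[:,450:]=0
ys,xs=np.nonzero(m);print(len(xs),xs.mean(),ys.mean())
E
```

```text
clock: 15.32
position: [0.5461, -0.0661, 0.0178]
orientation: [3.14, -0.081, 0.005]
ft_force: [-0.3, 0.2, 0.0]
finger_gap: 0.0581
grip_force: 32.2
{'shift_cm': [-2.43, -35.43, -3.24], 'yaw': np.float64(-92.9), 'turn': [0.001, -0.003, -0.069], 'shift_after': [0.01, -35.51, -3.22]}
[[288.72963015 244.17854567]
 [291.04210275 294.06737286]]
107 300.0093457943925 305.7570093457944
```

The heads moved with the dish (row 306, carried), and the gap held at 58 mm. I'll get the green tray's axis from the saved top picture by fitting its long sides.

```bash
python3 - <<'E'
from h import *
im=cv2.imread("pics/topraw.png");c=r.calibration("top");h=cv2.cvtColor(im,cv2.COLOR_BGR2HSV)
for n,lo,hi in(("green",(50,120,40),(80,255,255)),("yellow",(20,150,80),(34,255,255))):
    m=cv2.inRange(h,lo,hi);k=max(cv2.findContours(m,0,2)[0],key=cv2.contourArea);m=cv2.drawContours(m*0,[k],-1,255,-1)
    ys=np.nonzero(m.any(1))[0];a=ys[0]+8;b=ys[-1]-8
    L=np.array([[np.nonzero(m[y])[0][0]-.0,y] for y in range(a,b)]);Q=np.array([[np.nonzero(m[y])[0][-1]+.0,y] for y in range(a,b)])
    for e in(L,Q):
        w=world(c,e,.012);f=np.polyfit(w[:,0],w[:,1],1);print(n,"yaw",np.degrees(np.arctan(f[0])),"y at .5:",np.polyval(f,.5))
    w=world(c,[[e,y] for y in(ys[0],ys[-1]) for e in np.nonzero(m[y])[0][[0,-1]]],.012);print(w[:,:2].round(3).tolist())
E
```

```text
green yaw -0.37097058751836487 y at .5: 0.34946299728638713
green yaw -0.3285837864141201 y at .5: 0.22710422722671414
[[0.678, 0.315], [0.678, 0.312], [0.398, 0.267], [0.398, 0.264]]
yellow yaw -2.991078770350972 y at .5: -0.2346248248132909
yellow yaw -3.290297091938759 y at .5: -0.3566971118348862
[[0.613, -0.275], [0.613, -0.281], [0.396, -0.31], [0.396, -0.316]]
```

```bash
python3 -m handwheel '[[[0,0,0],[-0.1,-1,-0.5],5.3],[[0,0,0],[-0.2,-3,-0.5],5.3],[[0,0,0],[-0.3,-4.5,0],5.3],[[0,0,0],[-0.3,-5,0],5.3],[[0,0,0],[-0.4,-5,0],5.3],[[0,0,0],[-0.4,-5,0],5.3],[[0,0,0],[-0.3,-4.5,0],5.3],[[0,0,0],[-0.2,-4,0],5.3]]'; python3 -m handwheel '[[[0,0,0],[-0.2,-2.2,0],5.3],[[0,0,0],[0,-1,0],5.3],[[0,0,0],[0,0,0],5.3]]' 
python3 - <<'E'
from h import *
print(move([.5395,.287,-.029],-93))
s=r.read_state();c=r.calibration("wrist");im=r.get_image("wrist")[...,::-1];cv2.imwrite("pics/n2.png",im)
h=cv2.cvtColor(im,cv2.COLOR_BGR2HSV);m=cv2.inRange(h,(5,120,60),(18,255,220));ys,xs=np.nonzero(m);print(len(xs),xs.mean(),ys.mean())
m=cv2.inRange(h,(50,120,30),(80,255,255));k=max(cv2.findContours(m,0,2)[0],key=cv2.contourArea)
q=cv2.approxPolyDP(k,6,True)[:,0];print(np.c_[q,world(c,q,.012)[:,:2].round(3)].tolist())
# dividers: intensity profile along a column of the green
g=im[:,200,1].astype(int);print([ (i,round(world(c,[[200,i]],.012)[0,0],3),int(g[i])) for i in range(0,300,3)])
E
```

```text
clock: 16.38
position: [0.5383, 0.2574, 0.0255]
orientation: [-3.14, 0.078, 0.001]
ft_force: [0.2, -0.5, -1.0]
finger_gap: 0.0577
grip_force: 32.2
clock: 16.75
position: [0.5391, 0.2865, 0.0254]
orientation: [3.14, -0.081, -0.0]
ft_force: [1.0, -0.3, -0.2]
finger_gap: 0.0578
grip_force: 32.2
{'shift_cm': [0.04, -0.06, 5.44], 'yaw': np.float64(-92.9), 'turn': [0.0, 0.0, 0.001], 'shift_after': [0.04, -0.05, 5.44]}
122 300.2950819672131 305.6393442622951
[[138.0, 0.0, 0.662, 0.351], [183.0, 284.0, 0.512, 0.352], [174.0, 168.0, 0.582, 0.347], [192.0, 280.0, 0.514, 0.346], [202.0, 268.0, 0.522, 0.339], [220.0, 272.0, 0.519, 0.329], [256.0, 227.0, 0.546, 0.306], [295.0, 219.0, 0.55, 0.283], [328.0, 229.0, 0.543, 0.265], [359.0, 271.0, 0.515, 0.248], [377.0, 268.0, 0.517, 0.237], [394.0, 283.0, 0.506, 0.227], [408.0, 0.0, 0.655, 0.226]]
[(0, np.float64(0.66), 190), (3, np.float64(0.659), 189), (6, np.float64(0.658), 189), (9, np.float64(0.656), 189), (12, np.float64(0.655), 190), (15, np.float64(0.654), 191), (18, np.float64(0.653), 191), (21, np.float64(0.651), 192), (24, np.float64(0.65),
[... 2074 characters left out ...]
loat64(0.545), 199), (234, np.float64(0.543), 199), (237, np.float64(0.542), 199), (240, np.float64(0.54), 200), (243, np.float64(0.538), 199), (246, np.float64(0.536), 199), (249, np.float64(0.534), 200), (252, np.float64(0.532), 200), (255, np.float64(0.53), 200), (258, np.float64(0.528), 200), (261, np.float64(0.527), 199), (264, np.float64(0.525), 199), (267, np.float64(0.523), 201), (270, np.float64(0.521), 192), (273, np.float64(0.519), 125), (276, np.float64(0.517), 106), (279, np.float64(0.515), 105), (282, np.float64(0.513), 105), (285, np.float64(0.511), 106), (288, np.float64(0.509), 106), (291, np.float64(0.507), 105), (294, np.float64(0.505), 104), (297, np.float64(0.503), 104)]
```

The tray sides are at y = 0.351 and 0.226 and the divider at x ≈ 0.585, so the tray centre is (0.540, 0.289), as planned. I'll set the dish down.

```bash
python3 -m handwheel '[[[0,0,0],[0,-0.1,1.5],5.3],[[0,0,0],[0,0,2],5.3],[[0,0,0],[0,0,1],5.3],[[0,0,0],[0,0,0.5],5.3],[[0,0,0],[0,0,0.4],5.3],[[0,0,0],[0,0,0],5.3]]';  python3 -m handwheel '[[[0,0,0],[0,0,0],6],[[0,0,0],[0,0,0],6.4],[[0,0,0],[0,0,0],7],[[0,0,0],[0,0,0],7.2],[[0,0,0],[0,0,-1.5],7.2],[[0,0,0],[0,0,-3],7.2],[[0,0,0],[0,0,-4],7.2],[[0,0,0],[0,0,0],7.2]]'
python3 - <<'E'
from h import *
print(move([.637,.1165,.05],2.5),r.read_state()["q"].round(2))
s=r.read_state();c=r.calibration("wrist");im=r.get_image("wrist")[...,::-1];cv2.imwrite("pics/n3.png",im);np.save("n3.npy",c,allow_pickle=True)
h=cv2.cvtColor(im,cv2.COLOR_BGR2HSV);m=cv2.inRange(h,(5,120,60),(18,255,220));ys,xs=np.nonzero(m);print(len(xs),xs.mean(),ys.mean(),world(c,[[xs.mean(),ys.mean()]],.006))
m=cv2.inRange(h,(50,90,30),(85,255,255));k=[x for x in cv2.findContours(255-m,1,2)[0] if 3000<cv2.contourArea(x)<30000]
for x in k:
  b=cv2.boundingRect(x);print(b,world(c,[[b[0]+b[2]/2,b[1]+b[3]/2],[b[0],b[1]+b[3]/2],[b[0]+b[2],b[1]+b[3]/2]],.015).round(3).tolist())
E
```

```text
clock: 17.55
position: [0.5391, 0.288, -0.0284]
orientation: [-3.14, 0.08, -0.0]
ft_force: [0.1, -0.0, -0.6]
finger_gap: 0.0581
grip_force: 32.3
clock: 18.55
position: [0.5407, 0.289, 0.0605]
orientation: [-3.138, 0.08, -0.007]
ft_force: [-0.1, -0.4, -0.3]
finger_gap: 0.0722
grip_force: 0.0
{'shift_cm': [10.49, 16.74, 1.05], 'yaw': np.float64(-92.9), 'turn': [-0.006, -0.002, 1.476], 'shift_after': [17.66, -8.86, 1.05]} [-0.14  0.6  -0.53  1.74  0.38  0.9  -2.46]
175 294.0 212.52 [[0.54104104 0.28669284 0.006     ]]
(245, 175, 94, 92) [[0.538, 0.288, 0.015], [0.54, 0.319, 0.015], [0.537, 0.258, 0.015]]
```

The dish is in the middle bay at (0.538, 0.288), level, with both heads in it. Next is the magnet; q7 is at -2.46, so I turn the other way.

```bash
python3 -m handwheel '[[[0,0,-0.1],[2,3.3,0],4.5],[[0,0,0],[2.1,3.3,0],4.5],[[0,0,0],[2.1,3.3,0],4.5],[[0,0,0],[2.1,3.3,0],4.5],[[0,0,-0.185],[2.2,3.3,0],4.5],[[0,0,-0.185],[0,0,0],4.5],[[0,0,-0.185],[0,0,0],4.5],[[0,0,-0.185],[0,0,0],4.5]]' 60;python3 -m handwheel '[[[0,0,-0.185],[0,0,0],4.5],[[0,0,-0.185],[0,0,0],4.5],[[0,0,-0.185],[0,0,0],4.5],[[0,0,-0.185],[0,0,0],4.5],[[0,0,-0.085],[0,0,0],4.5],[[0,0,0],[0,0,0],4.5]]'
python3 - <<'E'
from h import *
print(move([.637,.1165,-.022],2.5),r.read_state()["q"].round(2))
c=r.calibration("wrist");im=r.get_image("wrist")[...,::-1];cv2.imwrite("pics/n4.png",im);np.save("n4.npy",c,allow_pickle=True)
u=pix(c,[.6378,.1165,.009])[0];print(u)
h=cv2.cvtColor(im,cv2.COLOR_BGR2HSV);print("bench",h[int(u[1])-60,int(u[0])],"mag",h[int(u[1]),int(u[0])])
m=cv2.inRange(h,(0,0,60),(180,16,255));
for k in cv2.findContours(m,0,2)[0]:
    if cv2.contourArea(k)>400:
        b=cv2.minAreaRect(k);w=world(c,cv2.boxPoints(b),.006)[:,:2];print(b,w.mean(0).round(4),(w[1]-w[0]).round(4),(w[2]-w[1]).round(4))
E
```

```text
clock: 19.6
position: [0.6482, 0.1261, 0.056]
orientation: [-2.896, -1.216, 0.002]
ft_force: [0.3, -0.0, 0.8]
finger_gap: 0.0454
grip_force: 0.0
clock: 20.35
position: [0.6483, 0.1261, 0.056]
orientation: [-2.173, -2.267, 0.001]
ft_force: [0.5, 0.4, -0.4]
finger_gap: 0.045
grip_force: 0.0
{'shift_cm': [-0.91, -1.16, 7.8], 'yaw': np.float64(2.4), 'turn': [-0.001, -0.0, -0.001], 'shift_after': [-0.91, -1.17, 7.8]} [ 0.33  0.8  -0.86  1.6   0.67  1.06 -0.68]
[272.56029557 230.10263159]
bench [ 25  27 216] mag [ 80   7 116]
((278.5, 368.0), (54.0, 61.0), 90.0) [6.455e-01 6.000e-04] [0.0456 0.002 ] [ 0.003  -0.0513]
((212.54144287109375, 292.1424865722656), (22.904394149780273, 59.958621978759766), 14.743562698364258) [0.5962 0.0652] [0.0124 0.0475] [ 0.0152 -0.0038]
((8.0, 218.5), (51.0, 16.0), 90.0) [0.4619 0.1156] [0.0104 0.0004] [-0.007  -0.0364]
((276.5573425292969, 223.60508728027344), (64.13768005371094, 30.409181594848633), 87.95458984375) [0.6403 0.1194] [0.0196 0.0016] [ 0.0036 -0.0456]
```

The magnet is at (0.640, 0.119), measures 20x46 mm and sits at a 4.6° yaw. I'll correct and grip it.

```bash
python3 -m handwheel '[[[0,0,0],[-0.72,-0.91,1],4.5],[[0,0,-0.038],[0,0,2.5],4.5],[[0,0,0],[0,0,2.5],4.5],[[0,0,0],[0,0,1.4],4.5],[[0,0,0],[0,0,0.5],4.5],[[0,0,0],[0,0,0.2],4.5],[[0,0,0],[0,0,0],4.5]]' 60;python3 -m handwheel '[[[0,0,0],[0,0,0],3],[[0,0,0],[0,0,0],2],[[0,0,0],[0,0,0],1.5],[[0,0,0],[0,0,0],1.5],[[0,0,0],[0,0,0],1.5]]'
```

```text
clock: 21.28
position: [0.6402, 0.1188, -0.024]
orientation: [2.13, 2.309, 0.001]
ft_force: [-0.2, 0.9, 0.7]
finger_gap: 0.045
grip_force: 0.0
clock: 21.9
position: [0.6399, 0.1187, -0.0244]
orientation: [-2.13, -2.309, -0.0]
ft_force: [-0.1, 0.4, -0.4]
finger_gap: 0.0152
grip_force: 0.0
```

It missed over the top, so the tips stand at least 34 mm back here too, as the side view suggested. I'll open, go lower and retry.

```bash
python3 -m handwheel '[[[0,0,0],[0,0,-0.6],4.5],[[0,0,0],[0,0,0],4.5],[[0,0,0],[0,0,0],4.5],[[0,0,0],[0,0,0.6],4.5],[[0,0,0],[0,0,0.4],4.5],[[0,0,0],[0,0,0.3],4.5],[[0,0,0],[0,0,0],4.5]]' 60;python3 -m handwheel '[[[0,0,0],[0,0,0.2],4.5],[[0,0,0],[0,0,0],4.5]]'
```

```text
clock: 22.78
position: [0.6397, 0.1187, -0.0318]
orientation: [-2.129, -2.309, 0.001]
ft_force: [0.1, 0.5, 0.5]
finger_gap: 0.0449
grip_force: 0.0
clock: 23.02
position: [0.6399, 0.1187, -0.0335]
orientation: [-2.13, -2.31, 0.0]
ft_force: [-0.0, -0.1, -0.5]
finger_gap: 0.0448
grip_force: 0.0
```

```bash
python3 - <<'E'
from h import *
c=r.calibration("wrist");im=r.get_image("wrist")[...,::-1];h=cv2.cvtColor(im,cv2.COLOR_BGR2HSV)
u=pix(c,[.64,.1187,.009])[0];print(u)
m=cv2.inRange(h,(0,0,60),(180,16,255));
for k in cv2.findContours(m,0,2)[0]:
    if cv2.contourArea(k)>400:
        b=cv2.minAreaRect(k);w=world(c,cv2.boxPoints(b),.006)[:,:2];print(b,w.mean(0).round(4),(w[1]-w[0]).round(4),(w[2]-w[1]).round(4))
E
python3 -m handwheel '[[[0,0,0],[0,0,0],3],[[0,0,0],[0,0,0],2],[[0,0,0],[0,0,0],1.4],[[0,0,0],[0,0,0],1.4],[[0,0,0],[0,0,0],1.4]]'
```

```text
[288.96634282 289.29690027]
((215.68380737304688, 290.09478759765625), (14.552435874938965, 56.5436897277832), 17.818889617919922) [0.6084 0.1136] [0.0072 0.0272] [ 0.0059 -0.0016]
((289.5, 280.0), (94.0, 47.0), 90.0) [0.6401 0.1204] [0.0192 0.0016] [ 0.0046 -0.0454]
clock: 23.7
position: [0.6396, 0.1187, -0.0333]
orientation: [-2.129, -2.309, 0.001]
ft_force: [-3.5, -1.9, 6.0]
finger_gap: 0.014
grip_force: 16.0
```

```bash
python3 -m handwheel '[[[0,0,0],[0,0,-1],1.4],[[0,0,0],[0,0,0],4.5],[[0,0,0],[0,0,0],4.5],[[0,0,0],[0,0,0],4.5],[[0,0,0],[0,0,0.8],4.5],[[0,0,0],[0,0,0.4],4.5],[[0,0,0],[0,0,0],4.5]]' 60;python3 -m handwheel '[[[0,0,0],[0,0,0.2],4.5],[[0,0,0],[0,0,0],4.5]]'; python3 -m handwheel '[[[0,0,0],[0,0,0],3.2],[[0,0,0],[0,0,0],2.4],[[0,0,0],[0,0,0],2.2]]'
```

```text
clock: 24.58
position: [0.6396, 0.1187, -0.036]
orientation: [-2.129, -2.309, 0.001]
ft_force: [0.2, 0.4, -0.2]
finger_gap: 0.0452
grip_force: 0.0
clock: 24.82
position: [0.6399, 0.1187, -0.0375]
orientation: [-2.129, -2.31, 0.0]
ft_force: [-0.0, 0.4, 1.1]
finger_gap: 0.0447
grip_force: 0.0
clock: 25.2
position: [0.6401, 0.1187, -0.0373]
orientation: [2.13, 2.309, 0.0]
ft_force: [0.0, 0.5, 0.4]
finger_gap: 0.0219
grip_force: 0.4
```

```bash
python3 -m handwheel '[[[0,0,0],[0,0,0],2.4],[[0,0,0],[0,0,0.2],2.4],[[0,0,0],[0,0,0],2.4]]'; python3 -m handwheel '[[[0,0,0],[0,0,0],1.9],[[0,0,0],[0,0,0],1.6],[[0,0,0],[0,0,0],1.5],[[0,0,0],[0,0,0],1.5]]' 60
```

```text
clock: 25.58
position: [0.6401, 0.1187, -0.0377]
orientation: [2.129, 2.309, -0.001]
ft_force: [-11.7, -6.0, 30.4]
finger_gap: 0.0241
grip_force: 15.0
clock: 26.08
position: [0.641, 0.1191, -0.0373]
orientation: [2.129, 2.308, 0.002]
ft_force: [-6.2, -3.6, 29.1]
finger_gap: 0.0174
grip_force: 66.0
```

Bench contact is at about z = -37.5 mm, and the bar is gripped at 17.4 mm. Lift.

```bash
python3 -m handwheel '[[[0,0,0],[0,0,-0.4],1.4],[[0,0,0],[0,0,-1.5],1.4],[[0,0,0],[0,0,-3],1.4],[[0,0,0],[0,0,-3],1.4],[[0,0,0],[0,0,0],1.4]]'
python3 - <<'E'
from h import *
print(move([.628,.288,-.032],4.6))
c=r.calibration("wrist");p=r.read_state()["position"];im=r.get_image("wrist")[...,::-1];cv2.imwrite("pics/n5.png",im);h=cv2.cvtColor(im,cv2.COLOR_BGR2HSV)
print("left",pix(c,[.64,.1187,.009]),"carried",pix(c,[p[0],p[1],p[2]+.0373+.006]))
m=cv2.inRange(h,(0,0,60),(180,16,255));
for k in cv2.findContours(m,0,2)[0]:
    if cv2.contourArea(k)>400: print(cv2.minAreaRect(k))
E
```

```text
clock: 26.7
position: [0.6411, 0.1191, 0.0423]
orientation: [2.128, 2.308, 0.004]
ft_force: [0.1, 0.1, -1.4]
finger_gap: 0.0174
grip_force: 58.7
{'shift_cm': [16.93, 0.03, 7.44], 'yaw': np.float64(4.6), 'turn': [0.003, -0.0, 0.001], 'shift_after': [16.94, 0.05, 7.43]}
left [[286.84895328 225.13623773]] carried [[289.00842199 290.26753831]]
((285.5, 374.0), (55.0, 58.0), 0.0)
((284.06536865234375, 286.3016357421875), (73.97337341308594, 94.97520446777344), 20.95577621459961)
```

```bash
python3 -m handwheel '[[[0,0,0],[2,0,0],1.4],[[0,0,0],[4,0,0],1.4],[[0,0,0],[5,0,0],1.4],[[0,0,0],[4,0,0],1.4],[[0,0,0],[1.93,0,1],1.4],[[0,0,0],[0,0,2],1.4],[[0,0,0],[0,0,2],1.4],[[0,0,0],[0,0,1.5],1.4]]'; python3 -m handwheel '[[[0,0,0],[0,0,0.6],1.4],[[0,0,0],[0,0,0.35],1.4],[[0,0,0],[0,0,0],1.4]]'; python3 -m handwheel '[[[0,0,0],[0,0,0],2.2],[[0,0,0],[0,0,0],3],[[0,0,0],[0,0,0],3.4],[[0,0,0],[0,0,-2],3.4],[[0,0,0],[0,0,-4],3.4],[[0,0,0],[0,0,-4],3.4],[[0,0,0],[0,0,0],3.4]]'
python3 - <<'E'
from h import *
print(move([.6454,-.0015,.065],4.6),r.read_state()["q"].round(2))
c=r.calibration("wrist");im=r.get_image("wrist")[...,::-1];cv2.imwrite("pics/n6.png",im);h=cv2.cvtColor(im,cv2.COLOR_BGR2HSV)
m=255-cv2.inRange(h,(45,90,20),(90,255,255))
for k in cv2.findContours(m,1,2)[0]:
    if 400<cv2.contourArea(k)<12000:
        b=cv2.minAreaRect(k);w=world(c,cv2.boxPoints(b),.01)[:,:2];print(b,w.mean(0).round(4),(w[1]-w[0]).round(4),(w[2]-w[1]).round(4))
E
```

```text
clock: 27.75
position: [0.6261, 0.2857, -0.0276]
orientation: [-2.131, -2.308, 0.003]
ft_force: [0.1, -0.5, -0.6]
finger_gap: 0.017
grip_force: 58.7
clock: 28.12
position: [0.6262, 0.2865, -0.0332]
orientation: [2.13, 2.308, -0.002]
ft_force: [-13.2, -10.9, 25.0]
finger_gap: 0.0175
grip_force: 73.0
clock: 29.0
position: [0.6276, 0.2887, 0.0695]
orientation: [2.128, 2.308, 0.008]
ft_force: [-0.7, 0.5, 0.2]
finger_gap: 0.034
grip_force: 0.0
{'shift_cm': [-29.06, -0.58, 0.39], 'yaw': np.float64(4.6), 'turn': [0.005, -0.002, 0.001], 'shift_after': [-29.06, -0.55, 0.45]} [ 0.07  0.83 -0.87  1.51  0.68  1.12 -0.86]
((360.3445739746094, 216.81759643554688), (9.877630233764648, 48.19243621826172), 8.972625732421875) [0.6774 0.2879] [0.0004 0.0351] [ 0.0067 -0.0005]
((287.2740783691406, 211.30050659179688), (63.04475402832031, 29.60603904724121), 88.93909454345703) [0.6269 0.2877] [0.0197 0.0019] [ 0.005  -0.0455]
((153.0, 201.0), (88.0, 94.0), 90.0) [0.5353 0.2872] [0.0611 0.0049] [ 0.0003 -0.0629]
```

The magnet is in the far bay at (0.627, 0.288) and flat. Next is the disc.

```bash
python3 -m handwheel '[[[0,0,0],[-2,0,0],7],[[0,0,0],[-4.5,-0.1,0],7],[[0,0,0],[-5,-0.1,0],7],[[0,0,0],[-5,-0.1,0],7],[[0,0,0],[-5,-0.1,0],7],[[0,0,0],[-5,-0.1,0],7],[[0,0,0],[-2.5,-0.1,0],7],[[0,0,0],[0,0,0],7]]' 60
python3 - <<'E'
from h import *
c=r.calibration("wrist");im=r.get_image("wrist")[...,::-1];cv2.imwrite("pics/n7.png",im);h=cv2.cvtColor(im,cv2.COLOR_BGR2HSV)
u=pix(c,[.6454,-.0015,.01])[0];print(u)
m=cv2.inRange(h,(0,0,60),(180,16,255))
for k in cv2.findContours(m,0,2)[0]:
    if cv2.contourArea(k)>1000:
        b=cv2.minAreaRect(k);w=world(c,cv2.boxPoints(b),.006)[:,:2];print(b,w.mean(0).round(4),(w[1]-w[0]).round(4),(w[2]-w[1]).round(4),move([*w.mean(0),-.036]))
E
```

```text
clock: 30.05
position: [0.6431, -0.006, 0.0641]
orientation: [-2.134, -2.304, 0.003]
ft_force: [0.2, 0.6, 0.6]
finger_gap: 0.0697
grip_force: 0.0
[292.97517563 207.28470182]
((253.03843688964844, 352.6922912597656), (54.637969970703125, 58.798221588134766), 33.690067291259766) [ 0.6239 -0.126 ] [0.024  0.0472] [ 0.0363 -0.0247] {'shift_cm': [-12.02, -2.86, 10.04], 'yaw': np.float64(4.5)}
((292.5, 204.5), (67.0, 69.0), 90.0) [ 0.6451 -0.0016] [0.0453 0.0035] [ 0.0052 -0.0476] {'shift_cm': [0.21, 0.23, 10.04], 'yaw': np.float64(4.5)}
```

```bash
python3 -m handwheel '[[[0,0,0],[0.25,0.22,2],7],[[0,0,0],[0,0,3],7],[[0,0,0],[0,0,3],7],[[0,0,0],[0,0,1.2],7],[[0,0,0],[0,0,0.5],7],[[0,0,0],[0,0,0.3],7],[[0,0,0],[0,0,0],7]]' 60;python3 -m handwheel '[[[0,0,0],[0,0,0],6],[[0,0,0],[0,0,0],5.4],[[0,0,0],[0,0,0],5.2]]'
```

```text
clock: 30.98
position: [0.646, 0.0006, -0.0344]
orientation: [2.129, 2.309, 0.001]
ft_force: [0.7, -0.6, 0.2]
finger_gap: 0.0701
grip_force: 0.0
clock: 31.35
position: [0.6458, 0.0005, -0.0348]
orientation: [2.13, 2.309, 0.0]
ft_force: [-0.3, -0.5, -0.6]
finger_gap: 0.0522
grip_force: 0.0
```

```bash
python3 -m handwheel '[[[0,0,0],[-0.2,0,0.2],5.4],[[0,0,0],[0,0,0.15],5.4],[[0,0,0],[0,0,0],5.4]]';python3 -m handwheel '[[[0,0,0],[0,0,0],4.8],[[0,0,0],[0,0,0],4.5],[[0,0,0],[0,0,0],4.2],[[0,0,0],[0,0,0],4.2]]' 60
```

```text
clock: 31.72
position: [0.6458, -0.0015, -0.0386]
orientation: [-2.13, -2.309, 0.0]
ft_force: [-0.2, 0.2, 0.0]
finger_gap: 0.0543
grip_force: 0.0
clock: 32.22
position: [0.6458, -0.0013, -0.0379]
orientation: [2.13, 2.31, -0.0]
ft_force: [-3.0, -0.4, 9.0]
finger_gap: 0.043
grip_force: 48.2
```

```bash
python3 -m handwheel '[[[0,0,0],[0,0,-0.5],4],[[0,0,0],[0,0,-1.5],4],[[0,0,0],[0,0,-3],4],[[0,0,0],[0,0,-4],4],[[0,0,0],[0,0,0],4]]'
python3 - <<'E'
from h import *
print(move([.556,-.3005,-.033],4.6),r.read_state()["q"].round(2))
c=r.calibration("wrist");p=r.read_state()["position"];im=r.get_image("wrist")[...,::-1];cv2.imwrite("pics/n8.png",im);h=cv2.cvtColor(im,cv2.COLOR_BGR2HSV)
print(pix(c,[[.645,-.0015,.01],[p[0],p[1],p[2]+.048]]))
m=cv2.inRange(h,(0,0,60),(180,16,255))
for k in cv2.findContours(m,0,2)[0]:
    if cv2.contourArea(k)>1000: print(cv2.minAreaRect(k))
E
```

```text
clock: 32.85
position: [0.6477, -0.0011, 0.0554]
orientation: [2.127, 2.307, 0.005]
ft_force: [-0.2, -0.0, -1.3]
finger_gap: 0.0424
grip_force: 60.7
{'shift_cm': [-29.1, -11.6, 8.8], 'yaw': np.float64(4.6), 'turn': [0.005, 0.0, 0.001], 'shift_after': [-29.11, -11.54, 8.84]} [ 0.55  0.78 -0.88  1.64  0.68  1.04 -0.46]
[[284.46572207 218.18158618]
 [289.28031666 296.48814925]]
((538.9999389648438, 379.4999694824219), (60.99999237060547, 39.99999237060547), 90.0)
((249.1000213623047, 366.70001220703125), (46.80171203613281, 65.1429214477539), 18.434946060180664)
((289.0, 286.0), (104.0, 104.0), 90.0)
```

```bash
python3 -m handwheel '[[[0,0,0],[-2,-0.8,0],4],[[0,0,0],[-4.5,-1.8,0],4],[[0,0,0],[-4.5,-1.8,0],4],[[0,0,0],[-4.5,-1.8,0],4],[[0,0,0],[-4.5,-1.8,0],4],[[0,0,0],[-4.5,-1.8,0],4],[[0,0,0],[-3,-1.2,0],4],[[0,0,0],[-1.6,-0.6,0],4]]'; python3 -m handwheel '[[[0,0,0],[0,0,2],4],[[0,0,0],[0,0,1],4],[[0,0,0],[0,0,0],4]]'
python3 - <<'E'
from h import *
print(move([.556,-.3005,-.033],4.6),r.read_state()["q"].round(2))
c=r.calibration("wrist");im=r.get_image("wrist")[...,::-1];cv2.imwrite("pics/n9.png",im);h=cv2.cvtColor(im,cv2.COLOR_BGR2HSV)
m=cv2.inRange(h,(18,130,60),(34,255,255));k=max(cv2.findContours(m,0,2)[0],key=cv2.contourArea);q=cv2.approxPolyDP(k,5,True)[:,0];print(np.c_[q,world(c,q,.012)[:,:2].round(3)].tolist())
E
```

```text
clock: 33.9
position: [0.5527, -0.3025, 0.051]
orientation: [-2.131, -2.307, 0.001]
ft_force: [0.7, 0.3, -2.2]
finger_gap: 0.0424
grip_force: 60.7
clock: 34.28
position: [0.5537, -0.2991, 0.0205]
orientation: [-2.126, -2.31, -0.0]
ft_force: [0.5, -0.6, -0.2]
finger_gap: 0.0424
grip_force: 60.7
{'shift_cm': [-0.17, 0.22, 5.35], 'yaw': np.float64(4.8), 'turn': [-0.001, -0.002, 0.003], 'shift_after': [-0.16, 0.22, 5.35]} [ 1.04  0.8  -0.85  1.7   0.71  0.98  0.  ]
[[3.0, 84.0, 0.409, -0.228], [9.0, 151.0, 0.407, -0.261], [0.0, 151.0, 0.402, -0.262], [0.0, 174.0, 0.4, -0.274], [10.0, 179.0, 0.405, -0.276], [15.0, 235.0, 0.403, -0.308], [2.0, 239.0, 0.395, -0.311], [5.0, 253.0, 0.395, -0.32], [20.0, 256.0, 0.404, -0.321], [26.0, 306.0, 0.402, -0.354], [175.0, 324.0, 0.49, -0.359], [223.0, 264.0, 0.518, -0.316], [237.0, 265.0, 0.526, -0.316], [262.0, 239.0, 0.539, -0.299], [282.0, 233.0, 0.55, -0.295], [320.0, 241.0, 0.571, -0.298], [341.0, 265.0, 0.584, -0.311], [356.0, 264.0, 0.593, -0.31], [386.0, 299.0, 0.614, -0.331], [409.0, 210.0, 0.617, -0.276], [394.0, 202.0, 0.608, -0.272], [406.0, 140.0, 0.608, -0.239]]
```

```bash
python3 -m handwheel '[[[0,0,0],[-0.15,0.28,1.5],4],[[0,0,0],[0,0,2],4],[[0,0,0],[0,0,1],4],[[0,0,0],[0,0,0.5],4],[[0,0,0],[0,0,0.3],4],[[0,0,0],[0,0,0],4]]'; python3 -m handwheel '[[[0,0,0],[0,0,0],4.6],[[0,0,0],[0,0,0],5],[[0,0,0],[0,0,0],5.3],[[0,0,0],[0,0,-1],5.3],[[0,0,0],[0,0,-3],5.3],[[0,0,0],[0,0,-4],5.3],[[0,0,0],[0,0,-2],5.3],[[0,0,0],[0,0,0],5.3]]'
python3 - <<'E'
from h import *
print(move([.4292,.0125,.07],-103),r.read_state()["q"].round(2))
c=r.calibration("wrist");im=r.get_image("wrist")[...,::-1];cv2.imwrite("pics/n10.png",im);h=cv2.cvtColor(im,cv2.COLOR_BGR2HSV)
m=255-cv2.inRange(h,(15,100,40),(36,255,255))
for k in cv2.findContours(m,1,2)[0]:
    if 800<cv2.contourArea(k)<12000:
        b=cv2.minAreaRect(k);w=world(c,cv2.boxPoints(b),.01)[:,:2];print(b,w.mean(0).round(4),(w[1]-w[0]).round(4),(w[2]-w[1]).round(4))
E
```

```text
clock: 35.08
position: [0.5568, -0.3021, -0.0313]
orientation: [2.13, 2.309, 0.0]
ft_force: [-0.2, -0.5, -0.5]
finger_gap: 0.0424
grip_force: 60.7
clock: 36.08
position: [0.5573, -0.3026, 0.07]
orientation: [2.129, 2.308, 0.0]
ft_force: [-0.7, -0.1, -1.0]
finger_gap: 0.0532
grip_force: 0.0
{'shift_cm': [32.44, -10.22, -0.06], 'yaw': np.float64(4.6), 'turn': [0.0, 0.002, -1.263], 'shift_after': [19.57, 27.82, 0.0]} [ 1.06  0.75 -0.89  1.67  0.66  1.05  0.04]
((288.5, 208.5), (65.0, 67.0), 90.0) [ 0.557  -0.3019] [0.0445 0.0036] [ 0.0051 -0.0469]
((129.25511169433594, 189.06417846679688), (117.06034851074219, 59.817752838134766), 6.76617431640625) [ 0.4491 -0.2965] [0.0091 0.0419] [ 0.0755 -0.0031]
```

The disc is in the far bay at (0.557, -0.302) and flat; the adapter is unchanged. Last is the comb.

```bash
python3 -m handwheel '[[[0,0,0],[2.4,-0.7,0],4],[[0,0,0],[4.9,-1.5,0],4],[[0,0,0],[5,-1.6,0],4],[[0,0,0],[5,-1.6,0],4],[[0,0,0],[5,-1.6,0],4],[[0,0,0],[5,-1.6,0],4],[[0,0,0],[3.5,-1.1,0],4],[[0,0,0],[1.6,-0.5,0],4]]' 60;python3 -m handwheel '[[[0,0,-0.185],[0,0,0],4],[[0,0,-0.185],[0,0,0],4],[[0,0,-0.185],[0,0,0],4],[[0,0,-0.185],[0,0,0],4],[[0,0,-0.185],[0,0,0],4],[[0,0,-0.185],[0,0,0],4],[[0,0,-0.185],[0,0,0],4],[[0,0,0],[0,0,0],4]]'
python3 - <<'E'
from h import *
c=r.calibration("wrist");im=r.get_image("wrist")[...,::-1];cv2.imwrite("pics/n11.png",im);h=cv2.cvtColor(im,cv2.COLOR_BGR2HSV)
u=pix(c,[.43,.0125,.01])[0];print(u)
m=cv2.morphologyEx(cv2.inRange(h,(100,110,60),(128,255,255)),cv2.MORPH_OPEN,np.ones((9,9)))
for k in cv2.findContours(m,0,2)[0]:
    if cv2.contourArea(k)>300:
        b=cv2.minAreaRect(k);w=world(c,cv2.boxPoints(b),.008)[:,:2];e=[w[1]-w[0],w[2]-w[1]];print(b,w.mean(0).round(4),[(x.round(4),np.degrees(np.arctan2(x[1],x[0])).round(1)) for x in e],move([*w.mean(0),-.035]))
E
```

```text
clock: 37.12
position: [0.4276, 0.0138, 0.068]
orientation: [-2.127, -2.311, 0.001]
ft_force: [0.8, -0.7, 0.3]
finger_gap: 0.0403
grip_force: 0.0
clock: 38.12
position: [0.4288, 0.0121, 0.0681]
orientation: [-0.308, -3.126, -0.001]
ft_force: [0.1, -0.6, 0.6]
finger_gap: 0.0401
grip_force: 0.0
[289.29823063 212.069061  ]
((291.0, 214.5), (29.0, 22.0), 90.0) [0.4328 0.0131] [(array([0.0029, 0.0147]), np.float64(78.7)), (array([ 0.0209, -0.0039]), np.float64(-10.6))] {'shift_cm': [-0.38, 0.17, 10.32], 'yaw': np.float64(78.5)}
```

```bash
python3 -m handwheel '[[[0,0,0],[-0.1,0.12,2],4],[[0,0,0],[0,0,3],4],[[0,0,0],[0,0,3],4],[[0,0,0],[0,0,1.4],4],[[0,0,0],[0,0,0.6],4],[[0,0,0],[0,0,0.3],4],[[0,0,0],[0,0,0],4]]' 60;python3 -m handwheel '[[[0,0,0],[0,0,0],3],[[0,0,0],[0,0,0],2.2],[[0,0,0],[0,0,0.1],2.2],[[0,0,0],[0,0,0],2.2]]'
```

```text
clock: 39.05
position: [0.4303, 0.0135, -0.034]
orientation: [0.306, 3.126, 0.0]
ft_force: [-0.2, -0.7, 0.2]
finger_gap: 0.04
grip_force: 0.0
clock: 39.55
position: [0.43, 0.0135, -0.0354]
orientation: [-0.306, -3.127, -0.0]
ft_force: [0.6, -0.4, -0.6]
finger_gap: 0.022
grip_force: 0.0
```

```bash
python3 -m handwheel '[[[0,0,0],[0,0,0.1],2.2],[[0,0,0],[0,0,0],1.8],[[0,0,0],[0,0,0],1.3],[[0,0,0],[0,0,0],1.1],[[0,0,0],[0,0,0],1.1]]' 50
```

```text
clock: 40.17
position: [0.43, 0.0136, -0.0363]
orientation: [-0.305, -3.127, 0.0]
ft_force: [-1.3, -1.3, 5.3]
finger_gap: 0.0145
grip_force: 48.8
```

```bash
python3 -m handwheel '[[[0,0,0],[0,0,-0.5],1],[[0,0,0],[0,0,-1.5],1],[[0,0,0],[0,0,-3],1],[[0,0,0],[0,0,-4],1],[[0,0,0],[0,0,0],1]]'
python3 - <<'E'
from h import *
print(move([.446,.288,-.031],78.5),r.read_state()["q"].round(2))
E
```

```text
clock: 40.8
position: [0.4313, 0.0134, 0.0556]
orientation: [0.306, 3.123, -0.001]
ft_force: [-0.4, 1.2, -1.0]
finger_gap: 0.0145
grip_force: 49.1
{'shift_cm': [3.91, 27.22, 8.65], 'yaw': np.float64(78.8), 'turn': [-0.0, 0.003, 0.006], 'shift_after': [4.03, 27.2, 8.66]} [ 0.89  0.59 -1.2   2.17  0.74  0.89  0.61]
```

```bash
python3 -m handwheel '[[[0,0,0],[0.3,2,0],1],[[0,0,0],[0.6,4,0],1],[[0,0,0],[0.6,4,0],1],[[0,0,0],[0.6,4,0],1],[[0,0,0],[0,0,0],1]]'; python3 -c "
from h import *
print(move([.446,.288,-.031],78.5),r.read_state()['q'].round(2))"
```

```text
clock: 41.42
position: [0.4359, 0.1579, 0.0535]
orientation: [-0.299, -3.127, -0.002]
ft_force: [-0.1, -0.9, -0.5]
finger_gap: 0.0143
grip_force: 49.1
{'shift_cm': [1.47, 12.96, 8.46], 'yaw': np.float64(79.1), 'turn': [0.001, -0.0, 0.01], 'shift_after': [1.6, 12.95, 8.45]} [ 0.51  0.63 -1.15  2.09  0.74  0.91  0.31]
```

Joint 3 is moving away from its limit. Carry on and place the comb.

```bash
python3 -m handwheel '[[[0,0,0],[0.5,3.5,0],1],[[0,0,0],[0.5,4.5,0],1],[[0,0,0],[0.4,3.5,0],1],[[0,0,0],[0.1,1.5,0],1],[[0,0,0],[0,0,2],1],[[0,0,0],[0,0,3],1],[[0,0,0],[0,0,2],1],[[0,0,0],[0,0,0],1]]'; python3 -c "
from h import *
print(move([.446,.288,-.031],78.5),r.read_state()['q'].round(2))"
```

```text
clock: 42.42
position: [0.4462, 0.2841, -0.0179]
orientation: [-0.306, -3.124, 0.002]
ft_force: [-0.2, 0.0, 0.4]
finger_gap: 0.0141
grip_force: 49.1
{'shift_cm': [0.09, 0.38, 1.31], 'yaw': np.float64(78.8), 'turn': [-0.002, -0.002, 0.005], 'shift_after': [0.1, 0.37, 1.31]} [ 0.12  0.8  -0.97  1.96  0.88  0.88  0.04]
```

```bash
python3 -m handwheel '[[[0,0,0],[0,0.2,0.9],1],[[0,0,0],[0,0,0.4],1],[[0,0,0],[0,0,0],1]]'; python3 -m handwheel '[[[0,0,0],[0,0,0],1.8],[[0,0,0],[0,0,0],2.6],[[0,0,0],[0,0,0],3],[[0,0,0],[0,0,-1],3],[[0,0,0],[0,0,-3],3],[[0,0,0],[0,0,-4.5],3],[[0,0,0],[0,0,-4.5],3],[[0,0,0],[0,0,-4.5],3]]'; python3 -m handwheel '[[[0,0,0],[3,-4,-4.5],3],[[0,0,0],[3,-4,-4.5],3],[[0,0,0],[3,-4,-3],3],[[0,0,0],[3,-4,0],3],[[0,0,0],[0,0,0],3]]'
python3 - <<'E'
from h import *
im=r.get_image("wrist")[...,::-1];t=r.get_image("top")[...,::-1]
print(r.read_state()["q"].round(2))
a=cv2.resize(im,(400,300),interpolation=cv2.INTER_AREA);b=cv2.resize(t[150:300,120:390],(800,444),interpolation=cv2.INTER_CUBIC)
cv2.imwrite("pics/n12.png",im)
s=cv2.resize(r.get_image("side")[150:360,80:400,::-1],(400,262))
cv2.imwrite("pics/fin.png",np.vstack([np.hstack([cv2.resize(im,(400,262)),s]),cv2.resize(t[155:285,120:390],(800,338),interpolation=cv2.INTER_CUBIC)]))
E
```

```text
clock: 42.8
position: [0.4474, 0.2874, -0.0294]
orientation: [-0.305, -3.127, 0.0]
ft_force: [0.0, -0.6, 0.1]
finger_gap: 0.0145
grip_force: 49.1
clock: 43.8
position: [0.447, 0.2874, 0.1476]
orientation: [0.305, 3.127, 0.0]
ft_force: [0.7, -1.6, 0.2]
finger_gap: 0.03
grip_force: 0.0
clock: 44.42
position: [0.3434, 0.1861, 0.2392]
orientation: [-0.3, -3.123, 0.026]
ft_force: [1.0, 0.3, 0.3]
finger_gap: 0.03
grip_force: 0.0
[ 0.71 -0.07 -1.22  2.05 -0.06  1.13  0.9 ]
```

View pics/fin.png

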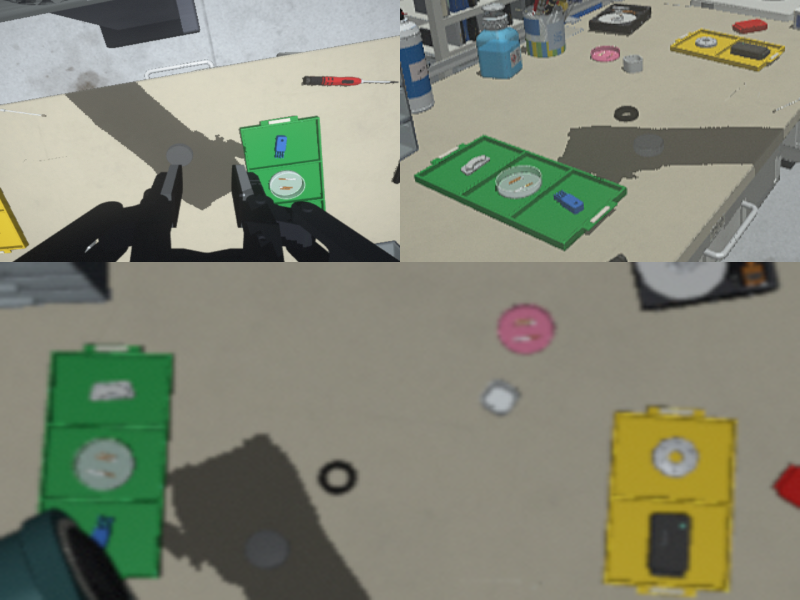

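The final views show magnet, dish (with both heads) and comb each flat in its own green bay, and the disc and adapter in the two yellow bays. Ring, lid and cup stand where they were, and the gripper is clear. Handing in.

```bash
python3 -c "
from workcell import r
print(r.close_job())"
```

```text
the job is handed in; nothing more can be done
None
```

Both kits are made up and the job is handed in at about 44 s: dish (both heads in it), comb and magnet lie flat in the green tray, disc and adapter in the yellow tray, and the ring, lid and cup were left where they stood; no verdict came back.

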